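# Scrap the rejected padlocks through the spring flap

## Robot

A 6-joint arm with a two-finger parallel gripper is mounted at the origin on the work surface. World frame = base frame: x ahead of the robot, y to its left, z up, the work surface at z = 0. Lengths are in m, angles in rad, forces in N, time in s.
With the tool pointing down it reaches from about 0.4 to 0.825 m from the base axis. Payload 7 kg.
Tool frame: the origin (TCP) lies on the centre line of the jaws, within the pads' length; the fingertips stand manip.tip_extent ahead of it and the grasp point (between the pads) lies 11 mm behind it (manip.tip_extent is the distance from the TCP to the fingertips, in m); z points along the fingers, y is the direction in which the jaws open and shut (so a half turn about z gives the same grasp; the last joint's range is limited). The gripper opens to 88 mm and grips with 3 to 60 N. Pads are 19 mm wide; open, the fingers measure 130 mm over their backs; the gripper's body (78 mm by 193 mm) begins 47 mm behind the grasp point.
Start: joints at [1.454, 0.359, 0.012, 0, -1.224, -0.288], TCP at [0.266, 0.62, 0.235] pointing down, gripper open.
Joint ranges: [-3.07, 3.07], [-1.43, 2.12], [-1.02, 1.25], [-3.03, 1.67], [-3.05, -0], [-3.03, 3.03]. Speed limits (rad/s): [2.39, 2.39, 3.01, 3.14, 3.14, 3.14].

## Interface

Orientations are given as a unit quaternion [w, x, y, z].
In Python, from station import manip, eyes gives the robot as it stands.
- The arm moves only by the tool send_rows, never from a script. Its argument "steps" is a list of rows, each a list of 7 numbers: the finger opening in mm, from 0 to 87.6, then the shift along the tool's x, y, z in mm, then the turn, a rotation vector about the tool's x, y, z in degrees. A call has exactly 5 rows; each row shifts and turns the pose as measured when the row begins, along the tool's axes as they then stand; what a row does not reach is not made up. A row lasts 1/12 s, in which the tool goes at most 41.7 mm and 7.16 degrees, less where a joint would pass 70% of its speed; a pose out of reach is approached as far as the arm can. A call with a gripper value outside its range is refused whole. The fingers move at their own pace and stop on an object; "newtons" is the grip in N (left out, the last holds). Time passes only in rows, so rows that do not move let the fingers close, or fill a call up. It gives the time, the measured TCP pose, the force and the opening at its end, in the units of the state.
- manip.get_state(): the state, without advancing time (a new reading comes with each control period).
- eyes.camera(name): name is "side" or "top" or "wrist"; returns the picture (400x640x3 uint8, red, green, blue); there is no depth.
- eyes.get_calibration(name): a dict with "camera_matrix" (3x3 intrinsics, pixels), "R" (3x3) and "t" (3): a world point X has camera coordinates R X + t; the wrist camera has in their place "T_tool_cam" (4x4, takes a point from camera to tool coordinates, whose origin is the TCP and whose axes are the flange's). Camera axes: x right, y down, z forward; pixel columns grow to the right and rows downward; lengths in m; the calibration is good to about 2 mm. A picture is of the moment at which its call begins: read the wrist's pose just before it. get_calibration takes no time and is no camera call.
- manip.job_done(): hands the job in, once; it reports no verdict.
The state is a dict: "t": time; "joints": joint angles; "joint_vel": joint speeds; "joint_torque": joint torques, N m; "position": TCP position; "tool_rot": TCP orientation; "contact_force": force on the tool from outside, world axes, zero at the start; "moment": the same for the moment, N m; "gripper_width": finger opening in m.
Only numpy, scipy, OpenCV 4.12 (cv2) and the standard library are available. Lean on these libraries where they do the work, as an engineer would, in place of code of your own. Each camera call takes 0.05 s, during which the arm holds its last target. There are 200 camera calls.

## Task

Clear the yellow pin box off the scrap box's flap and put it on the blue mat. Then put every padlock with a red band into the scrap box by pushing its sprung flap down and holding it open with the fingers while you let the padlock go, and lay every padlock with a green band in the green tray. Finish with the flap shut again, and leave the other things on the counter where they are.

Things in the scene. Friction and masses are not known exactly. Their poses are not given: they have to be found in the camera images.
- scrap_box: steel scrap box fixed to the counter, grey with yellow panels and red side edges, 190 mm (its x) by 174 mm (its y) by 190 mm high, walls 6 mm. Origin: centre of its underside on the counter; z up. It is closed all round: the only way in is the slot in its top, covered by the flap.
- slot (a point): centre of the slot in the scrap box's top, level with the top face; axes as the box. Slot 116 mm along the box's x, 150 mm along y: fingers lying along the hinge (y) fit if under 140 mm over their backs. The hinge edge is 58 mm away on the +x side; inside, the box reaches 50 mm beyond the slot on the -x side. A wide gripper body meets the top if the tips go deeper than about 60 mm
- flap (a joint): flap: slick steel plate, 115 mm long, 148 wide, hinged on the slot's +x edge, red strip on its free edge. 0 = shut, level with the top; grows as it is pushed down into the box; stop at 1.15 rad. Sprung shut; bears a padlock or the pin box unmoved. Fingertips pushing down at the slot's centre need about 4 to 7 N; 48 mm deep they hold it near 0.8 rad, where a padlock slides off into the bin
- pin_box_c (a point): closed yellow plastic pin box with a white lid, standing on the flap at the start, 60 mm (its x) by 44 mm (its y) by 34 mm high, about 130 g. The point is its centre, 17 mm above its underside.
- mat: flat blue square mat, 100 by 100 by 3 mm, fixed to the counter. Origin: centre of its underside.
- tray: open green plastic tray, fixed, 150 mm (its x) by 190 mm (its y) by 30 mm high, walls and floor 4 to 5 mm. Origin: centre of its underside.
- reject1_c (a point): Reject: brass padlock lying flat, with a red band round its body. The point is the centre of its body, 10 mm above its underside. Body 30 mm along its own x, 38 mm along its y, 20 mm thick along its z; the steel shackle (6 mm rod, 26 mm wide) sticks out a further 14 mm at the +x end. About 110 g. May be absent.
- reject2_c (a point): Reject: brass padlock lying flat, with a red band round its body. The point is the centre of its body, 10 mm above its underside. Body 30 mm along its own x, 38 mm along its y, 20 mm thick along its z; the steel shackle (6 mm rod, 26 mm wide) sticks out a further 14 mm at the +x end. About 110 g. May be absent.
- reject3_c (a point): Reject: brass padlock lying flat, with a red band round its body. The point is the centre of its body, 10 mm above its underside. Body 30 mm along its own x, 38 mm along its y, 20 mm thick along its z; the steel shackle (6 mm rod, 26 mm wide) sticks out a further 14 mm at the +x end. About 110 g. May be absent.
- reject4_c (a point): Reject: brass padlock lying flat, with a red band round its body. The point is the centre of its body, 10 mm above its underside. Body 30 mm along its own x, 38 mm along its y, 20 mm thick along its z; the steel shackle (6 mm rod, 26 mm wide) sticks out a further 14 mm at the +x end. About 110 g. May be absent.
- reject5_c (a point): Reject: brass padlock lying flat, with a red band round its body. The point is the centre of its body, 10 mm above its underside. Body 30 mm along its own x, 38 mm along its y, 20 mm thick along its z; the steel shackle (6 mm rod, 26 mm wide) sticks out a further 14 mm at the +x end. About 110 g. May be absent.
- good1_c (a point): Passed: brass padlock lying flat, with a green band round its body. The point is the centre of its body, 10 mm above its underside. Body 30 mm along its own x, 38 mm along its y, 20 mm thick along its z; the steel shackle (6 mm rod, 26 mm wide) sticks out a further 14 mm at the +x end. About 110 g.
- good2_c (a point): Passed: brass padlock lying flat, with a green band round its body. The point is the centre of its body, 10 mm above its underside. Body 30 mm along its own x, 38 mm along its y, 20 mm thick along its z; the steel shackle (6 mm rod, 26 mm wide) sticks out a further 14 mm at the +x end. About 110 g.
- driver: screwdriver with red handle, 170 mm long, lying on the counter; not part of the job, leave it alone
- tape: roll of grey tape, 90 mm across, 24 mm high; not part of the job, leave it alone
- oil: blue bottle, 44 mm across, 110 mm high; not part of the job, leave it alone
- euro_cyl: brass lock cylinder on a small blue foot, 60 mm long, 33 mm high; not part of the job, leave it alone
- loose_key: brass key lying flat, about 55 mm long, 4 mm thick; not part of the job, leave it alone

How it is judged:
By the outcome, as a careful person would: the job done as asked, in the order asked, and still so for the second after the job is handed in, with the robot touching nothing.
Of reject1, reject2, reject3, reject4, reject5 only 3 to 5 are there at a start; the rules pass over those that are not, and their reading is None.
At some moment in a run one of reject1, reject2, reject3, reject4, reject5, good1, good2 may be knocked a few centimetres aside while the robot is not near it.
Once in a run the grip may slacken for a moment while it holds something.
It also fails if it takes over 210 s, if anything falls off the work surface, if the arm or the gripper's body presses on something with over 40 N, if the wrist force passes 120 N, or if a joint passes its speed limit or range.

## Working session

There is one attempt and no reset: what is moved stays moved. The work goes in short steps, Python scripts to look and compute and a tool call to move; the robot and the scene stay as the last step left them, time stands still between calls to the robot, and variables do not carry over. Pictures are saved under pics/ and viewed, about 12 in all and at most 16, crops included, and the job is handed in when it is done.

Besides the shell and the picture viewer there is one more tool, called by a JSON object that holds its "method" and its "body", one argument or row to a line. send_rows: Moves the arm, as the interface text tells. Its arguments: {"type":"object","properties":{"steps":{"type":"array","items":{"type":"array","items":{"type":"number"}}},"newtons":{"type":"number"}},"required":["steps"]}

```bash
ls; mkdir -p pics; python3 - <<'E'
from station import manip, eyes
import cv2
print(manip.get_state(), manip.tip_extent)
for n in ["top","side"]:
    cv2.imwrite(f"pics/{n}0.png",eyes.camera(n)[:,:,::-1]); c=eyes.get_calibration(n); print(n,c)
print(eyes.get_calibration("wrist"))
E
```

```text
pics
{'t': 0.0, 'joints': array([ 1.45411457e+00,  3.59389558e-01,  1.10480953e-02, -3.65890728e-04,
       -1.22412329e+00, -2.88098932e-01]), 'joint_vel': array([-0.00035475,  0.0019407 , -0.00128965,  0.00072993,  0.00023831,
       -0.00131915]), 'joint_torque': array([ 2.06682082e-03, -5.82715774e+01,  2.93042654e+01,  6.99708447e+00,
        6.80234531e-03, -1.40121192e-04]), 'position': array([0.26565626, 0.61998807, 0.23361344]), 'tool_rot': array([ 8.45874539e-04,  9.79576009e-01, -2.01072416e-01, -9.99666905e-05]), 'contact_force': array([ 0.56460638, -0.56058943,  0.03063932]), 'moment': array([-0.0084775 ,  0.056868  , -0.00733226]), 'gripper_width': 0.08771244983624334} 0.008
top {'camera_matrix': array([[480.70998398,   0.        , 321.55020639],
       [  0.        , 480.70998398, 199.7445041 ],
       [  0.        ,   0.        ,   1.        ]]), 'R': array([[-0.01320464, -0.99989089,  0.00662123],
       [-0.98199652,  0.01171985, -0.18853507],
       [ 0.1884369 , -0.00899156, -0.98204414]]), 't': array([-0.00355902,  0.62072524,  1.04797972])}
side {'camera_matrix'
[... 186 characters left out ...]
49338206,  0.01657084],
       [-0.27848979,  0.46260809, -0.84168711],
       [ 0.40760752, -0.73659208, -0.53971124]]), 't': array([0.50123914, 0.29429632, 1.21858936])}
{'camera_matrix': array([[291.64137525,   0.        , 314.93110079],
       [  0.        , 291.64137525, 204.05716731],
       [  0.        ,   0.        ,   1.        ]]), 'T_tool_cam': array([[-5.17268710e-04, -9.64510263e-01, -2.64044855e-01,
         7.17937015e-02],
       [ 9.99999799e-01, -4.02273253e-04, -4.89583201e-04,
         3.38927502e-04],
       [ 3.65989840e-04, -2.64045055e-01,  9.64510277e-01,
        -1.50426651e-01],
       [ 0.00000000e+00,  0.00000000e+00,  0.00000000e+00,
         1.00000000e+00]])}
```

View pics/top0.png

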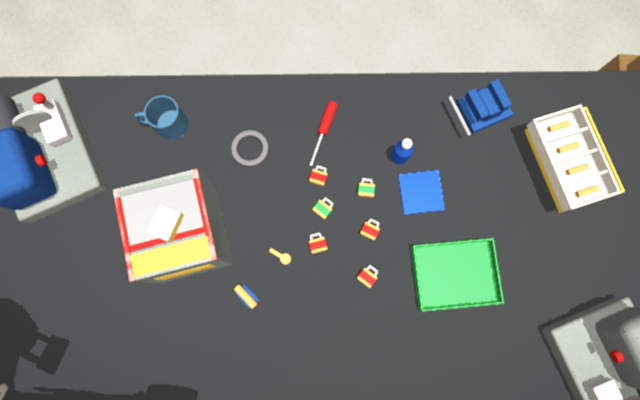

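View pics/side0.png

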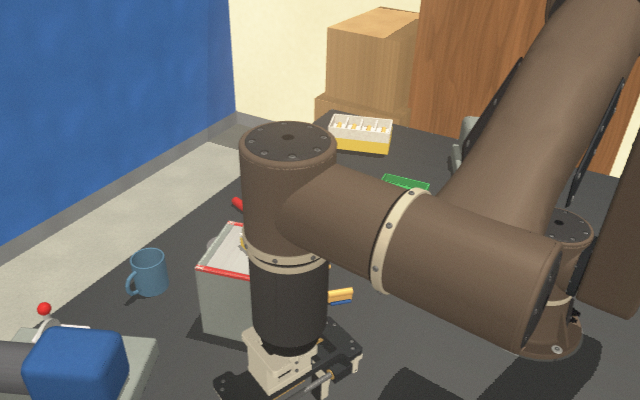

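Top view: red-band padlocks at about (318,175), (371,229), (318,242) and (368,276); green-band at (367,187) and (323,207). The box is at about (165,225) with its hinge on the far side, the mat at (421,192) and the tray at (457,274). In the side view the arm hides most of the scene. Next I measure.

```bash
cat > h.py <<'E'
from station import manip, eyes
import numpy as np, cv2
from scipy.spatial.transform import Rotation as Rn
def pose():
    s=manip.get_state(); q=s["tool_rot"]; return s, Rn.from_quat([q[1],q[2],q[3],q[0]]).as_matrix(), s["position"]
def cam(n):
    """image, K, R, t (world->cam)"""
    c=eyes.get_calibration(n)
    if n=="wrist":
        s,R,p=pose(); T=np.eye(4); T[:3,:3]=R; T[:3,3]=p
        M=np.linalg.inv(T@c["T_tool_cam"]); Rc,t=M[:3,:3],M[:3,3]
    else: Rc,t=c["R"],c["t"]
    return eyes.camera(n),c["camera_matrix"],Rc,t
def ray(uv,z,K,R,t):
    uv=np.atleast_2d(uv).astype(float); d=np.c_[uv,np.ones(len(uv))]@np.linalg.inv(K).T@R; o=-R.T@t
    return o+d*((z-o[2])/d[:,2])[:,None]
def rect(im,K,R,t,z,s=2000,box=(0.2,0.85,-0.45,0.55)):
    """orthophoto at plane z: row = (x1-x)*s, col=(y1-y)*s"""
    x0,x1,y0,y1=box
    P=np.array([[x1,y1,z],[x1,y0,z],[x0,y0,z],[x0,y1,z]]); c=(P@R.T+t)@K.T; c=c[:,:2]/c[:,2:]
    W,H=int((y1-y0)*s),int((x1-x0)*s)
    M=cv2.getPerspectiveTransform(c.astype(np.float32),np.float32([[0,0],[W,0],[W,H],[0,H]]))
    return cv2.warpPerspective(im,M,(W,H))
def locks(n,zt=0.02,s=2000,box=(0.2,0.85,-0.45,0.55),im=None):
    """padlocks: band colour + body centre + yaw of +x (shackle)"""
    i,K,R,t=im or cam(n); o=rect(i,K,R,t,zt,s,box); h=cv2.cvtColor(o,cv2.COLOR_RGB2HSV); H,S,V=[h[...,k].astype(int) for k in range(3)]
    out=[]
    for nm,m in(("red",((H<6)|(H>174))),("green",(H>45)&(H<80))):
        m=(m&(S>130)&(V>70)).astype(np.uint8)
        for c in cv2.findContours(m,0,2)[0]:
            (u,v),(w,hh),a=cv2.minAreaRect(c); A=cv2.contourArea(c)/s/s*1e6
            if A<120 or A>1600: continue
            mk=np.zeros_like(m); cv2.circle(mk,(int(u),int(v)),int(.032*s),1,-1)
            g=(mk>0)&(S<60)&(V>120)   # shackle
            gy,gx=np.nonzero(g)
            d=np.array([-(gy.mean()-v),-(gx.mean()-u)]) if len(gx)>5 else np.zeros(2)
            out.append((nm,np.round([box[1]-v/s,box[3]-u/s],4),"band %.0fx%.0f a%.0f"%(w/s*1e3,hh/s*1e3,a),"A%.0f"%A,"shk yaw %.0f d%.0fmm"%(np.degrees(np.arctan2(d[1],d[0])),np.hypot(*d)/s*1e3)))
    return out,o
def go(x,y,z,yaw):
    """tool-frame shift (mm) and turn about tool z (deg) to reach; yaw = heading of tool x"""
    s,R,p=pose(); cur=np.degrees(np.arctan2(R[1,0],R[0,0])); a=np.radians(yaw)
    G=np.array([[np.cos(a),np.sin(a),0],[np.sin(a),-np.cos(a),0],[0,0,-1]]).T
    G=np.c_[[np.cos(a),np.sin(a),0],[np.sin(a),-np.cos(a),0],[0,0,-1.]]
    rv=np.degrees(Rn.from_matrix(R.T@G).as_rotvec())
    print("yaw now %.1f"%cur,"pos",np.round(p,4),"shift",np.round(R.T@(np.array([x,y,z])-p)*1e3,1),"turn",np.round(rv,1),"w %.1f"%(s["gripper_width"]*1e3),"F",np.round(s["contact_force"],1),"t %.1f"%s["t"])
E
python3 - <<'E'
from h import *
c=cam("top")
L,o=locks("top",im=c)
for l in L: print(*l)
cv2.imwrite("pics/locks.png",rect(*c,0.02,2500,(0.43,0.73,-0.08,0.24))[:,:,::-1])
cv2.imwrite("pics/box.png",rect(*c,0.19,2500,(0.36,0.66,0.15,0.47))[:,:,::-1])
for nm,uv,z in(("mat",[(400,173),(441,170),(444,211),(405,214)],.003),("tray",[(412,241),(494,238),(503,302),(420,311)],.03)):
    p=ray(uv,z,*c[1:]); print(nm,np.round(p[:,:2],3).tolist(),p.mean(0))
E
```

```text
red [ 0.4446 -0.1138] band 42x19 a38 A566 shk yaw -38 d23mm
red [ 0.5216 -0.0007] band 18x41 a76 A550 shk yaw 14 d23mm
red [ 0.5538 -0.1241] band 41x17 a27 A560 shk yaw -28 d22mm
red [ 0.6855 -0.0039] band 41x17 a18 A551 shk yaw -17 d22mm
red [ 0.8233 -0.0245] band 27x67 a20 A1498 shk yaw 160 d31mm
green [ 0.6129 -0.0036] band 19x12 a45 A122 shk yaw -59 d24mm
green [ 0.6535 -0.1183] band 39x12 a6 A157 shk yaw -9 d22mm
mat [[0.696, -0.205], [0.702, -0.306], [0.6, -0.307], [0.594, -0.213]] [ 0.64805932 -0.25771803  0.003     ]
tray [[0.526, -0.221], [0.53, -0.413], [0.384, -0.422], [0.367, -0.231]] [ 0.45181824 -0.32176653  0.03      ]
```

View pics/locks.png

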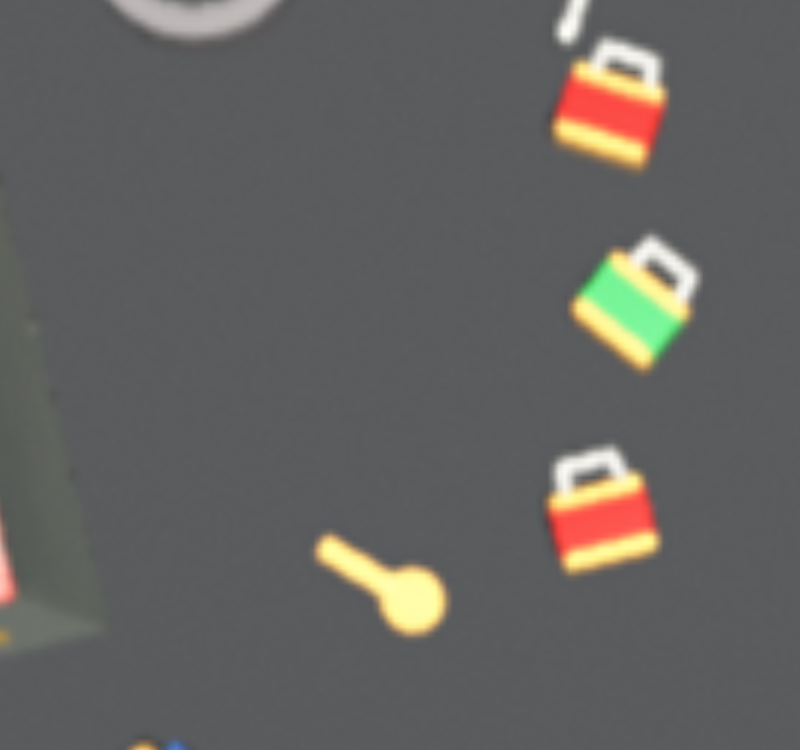

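View pics/box.png

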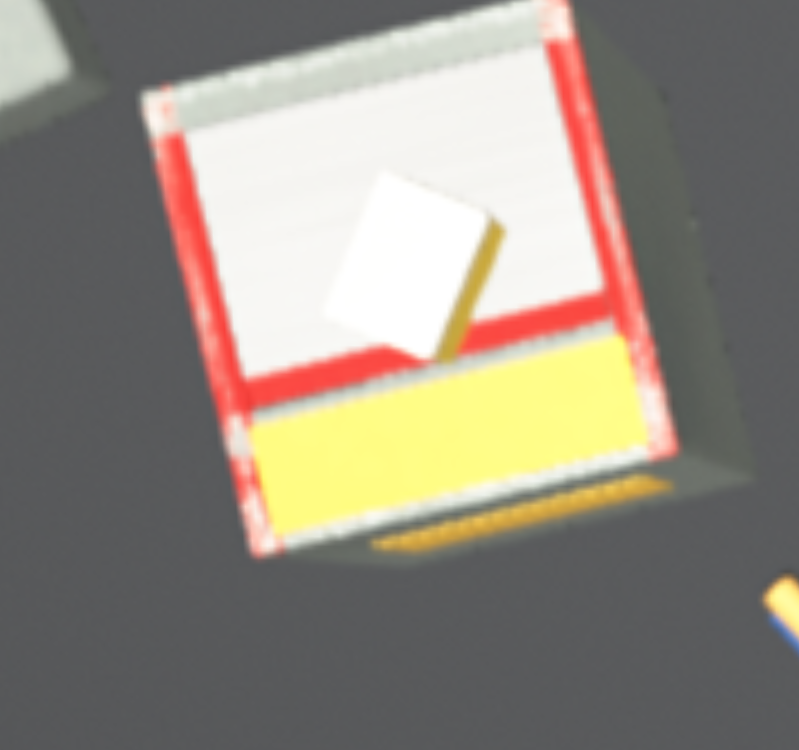

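The corrected orthophotos give:
- **Box:** centre about (0.550, 0.305), yaw 13.7°, slot centre about (0.569, 0.310).
- **Pin box:** about (0.549, 0.295), yaw −21.5°.
- **Padlocks:** 4 red and 2 green.

I'll raise the arm and go over the pin box.

```bash
sed -i 's/(S>130)&(V>70)/(S>100)\&(V>70)/; s/(H>45)&(H<80)/(H>45)\&(H<85)/' h.py; python3 - <<'E'
from h import *
go(.549,.295,.30,-21.5)
for l in locks("top")[0]: print(*l)
E
```

```text
yaw now -23.2 pos [0.2657 0.6201 0.2338] shift [388.4 187.3 -65.9] turn [ 0.1 -0.  -1.7] w 87.7 F [ 0.  -0.5  0.7] t 0.1
red [ 0.4447 -0.114 ] band 43x19 a38 A588 shk yaw -38 d23mm
red [0.4788 0.439 ] band 21x10 a77 A129 shk yaw -33 d3mm
red [ 0.5215 -0.0008] band 19x43 a77 A572 shk yaw 14 d23mm
red [ 0.5534 -0.124 ] band 43x18 a27 A581 shk yaw -28 d23mm
red [ 0.6856 -0.004 ] band 43x19 a21 A574 shk yaw -17 d22mm
red [ 0.823  -0.0244] band 28x68 a20 A1596 shk yaw 160 d31mm
green [ 0.6067 -0.0123] band 42x18 a40 A549 shk yaw -40 d23mm
green [ 0.6532 -0.1184] band 41x17 a7 A530 shk yaw -8 d22mm
```

{"method": "send_rows", "body": {
  "steps": [
    [87, 0, 0, -33, 0, 0, 0],
    [87, 0, 0, -33, 0, 0, -1.7],
    [87, 32, 15, 0, 0, 0, 0],
    [87, 32, 15, 0, 0, 0, 0],
    [87, 32, 15, 0, 0, 0, 0]
  ],
  "newtons": 25
}}

```text
t: 0.62
position: [0.3361, 0.5447, 0.2992]
tool_rot: [0.004, 0.983, -0.182, -0.0]
contact_force: [-0.0, 0.2, 0.1]
gripper_width: 0.0869
```

{"method": "send_rows", "body": {
  "steps": [
    [87, 32, 15, 0, 0, 0, 0],
    [87, 32, 15, 0, 0, 0, 0],
    [87, 32, 15, 0, 0, 0, 0],
    [87, 32, 15, 0, 0, 0, 0],
    [87, 32, 15, 0, 0, 0, 0]
  ]
}}

```text
t: 1.03
position: [0.4624, 0.4113, 0.3002]
tool_rot: [0.003, 0.984, -0.181, -0.0]
contact_force: [0.2, 0.5, -0.0]
gripper_width: 0.0868
```

{"method": "send_rows", "body": {
  "steps": [
    [87, 32, 15, 0, 0, 0, 0],
    [87, 32, 15, 0, 0, 0, 0],
    [87, 32, 15, 0, 0, 0, 0],
    [87, 0, 0, 0, 0, 0, 0],
    [87, 0, 0, 0, 0, 0, 0]
  ]
}}

```text
t: 1.45
position: [0.5427, 0.3247, 0.3001]
tool_rot: [0.004, 0.983, -0.184, -0.0]
contact_force: [0.8, 0.2, 0.6]
gripper_width: 0.0869
```

```bash
python3 - <<'E'
from h import *
go(.549,.295,.205,-21.5)
c=cam("wrist"); cv2.imwrite("pics/w1.png",c[0][:,:,::-1])
P=np.array([[.549,.295,.224],[.569,.31,.19]])@c[2].T+c[3]; P=P@c[1].T; print(P[:,:2]/P[:,2:])
E
```

```text
yaw now -21.2 pos [0.5427 0.3247 0.3001] shift [16.5 24.7 95.3] turn [ 0.4 -0.   0.3] w 86.9 F [0.8 0.2 0.6] t 1.4
[[345.7176426  195.82592425]
 [318.4426791  172.65028888]]
```

View pics/w1.png

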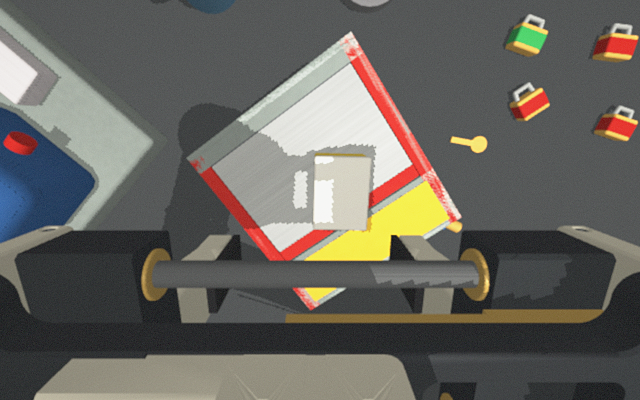

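The wrist view shows the pin box lid at (343,192), against a predicted (346,196), with its edges in line with the jaws. I'll go down and grip it.

{"method": "send_rows", "body": {
  "steps": [
    [87, 8, 12, 0, 0, 0, 0],
    [87, 8, 11, 0, 0, 0, 0],
    [87, 1, 2, 20, 0, 0, 0.3],
    [87, 0, 0, 20, 0, 0, 0],
    [87, 0, 0, 15, 0, 0, 0]
  ]
}}

```text
t: 1.92
position: [0.5496, 0.2955, 0.248]
tool_rot: [0.001, 0.983, -0.184, 0.002]
contact_force: [-0.8, 0.1, 0.2]
gripper_width: 0.0871
```

```bash
python3 - <<'E'
from h import *
go(.549,.295,.205,-21.5)
E
```

```text
yaw now -21.2 pos [0.5496 0.2955 0.248 ] shift [-0.5  0.6 43. ] turn [ 0.1 -0.3  0.3] w 87.1 F [-0.8  0.1  0.2] t 1.9
```

{"method": "send_rows", "body": {
  "steps": [
    [87, 0, 0, 20, 0, 0, 0],
    [87, 0, 0, 15, 0, 0, 0],
    [87, 0, 0, 6, 0, 0, 0],
    [87, 0, 0, 2, 0, 0, 0],
    [87, 0, 0, 0, 0, 0, 0]
  ]
}}

```text
t: 2.33
position: [0.5465, 0.2945, 0.201]
tool_rot: [0.002, 0.983, -0.182, 0.001]
contact_force: [1.2, 1.3, 0.0]
gripper_width: 0.0869
```

{"method": "send_rows", "body": {
  "steps": [
    [30, 0, 0, 0, 0, 0, 0],
    [30, 0, 0, 0, 0, 0, 0],
    [30, 0, 0, 0, 0, 0, 0],
    [30, 0, 0, 0, 0, 0, 0],
    [30, 0, 0, 0, 0, 0, 0]
  ]
}}

```text
t: 2.75
position: [0.5477, 0.2959, 0.2051]
tool_rot: [0.0, 0.984, -0.181, 0.003]
contact_force: [-0.8, 0.1, -0.6]
gripper_width: 0.0594
```

{"method": "send_rows", "body": {
  "steps": [
    [30, 0, 0, 0, 0, 0, 0],
    [30, 0, 0, 0, 0, 0, 0],
    [30, 0, 0, 0, 0, 0, 0],
    [30, 0, 0, 0, 0, 0, 0],
    [30, 0, 0, 0, 0, 0, 0]
  ]
}}

```text
t: 3.17
position: [0.548, 0.2962, 0.2059]
tool_rot: [-0.0, 0.984, -0.181, 0.003]
contact_force: [0.4, 1.1, 0.1]
gripper_width: 0.0433
```

{"method": "send_rows", "body": {
  "steps": [
    [30, 0, 0, 0, 0, 0, 0],
    [30, 0, 0, -10, 0, 0, 0],
    [30, 0, 0, -25, 0, 0, 0],
    [30, 0, 0, -25, 0, 0, 0],
    [30, 0, 0, -5, 0, 0, 0]
  ]
}}

```text
t: 3.58
position: [0.5461, 0.2948, 0.2715]
tool_rot: [0.003, 0.983, -0.181, 0.001]
contact_force: [-0.0, 0.9, 0.1]
gripper_width: 0.0438
```

```bash
python3 - <<'E'
from h import *
go(.640,-.258,.27,15)
E
```

```text
yaw now -20.9 pos [0.5461 0.2948 0.2715] shift [284.5 483.1   4.7] turn [  0.3  -0.1 -35.9] w 43.8 F [-0.   0.9  0.1] t 3.6
```

{"method": "send_rows", "body": {
  "steps": [
    [30, 18, 30, 0, 0, 0, 0],
    [30, 18, 30, 0, 0, 0, 0],
    [30, 18, 30, 0, 0, 0, 0],
    [30, 18, 30, 0, 0, 0, 0],
    [30, 18, 30, 0, 0, 0, 0]
  ]
}}

```text
t: 4.0
position: [0.578, 0.1241, 0.2768]
tool_rot: [0.0, 0.984, -0.176, 0.003]
contact_force: [0.9, 0.0, -0.6]
gripper_width: 0.0439
```

{"method": "send_rows", "body": {
  "steps": [
    [30, 18, 30, 0, 0, 0, 0],
    [30, 18, 30, 0, 0, 0, 0],
    [30, 18, 30, 0, 0, 0, 0],
    [30, 18, 30, 0, 0, 0, 0],
    [30, 18, 30, 0, 0, 0, 0]
  ]
}}

```text
t: 4.42
position: [0.61, -0.0562, 0.28]
tool_rot: [-0.0, 0.984, -0.175, 0.004]
contact_force: [1.2, 0.8, -1.3]
gripper_width: 0.0439
```

{"method": "send_rows", "body": {
  "steps": [
    [30, 18, 30, 0, 0, 0, 0],
    [30, 18, 30, 0, 0, 0, 0],
    [30, 18, 30, 0, 0, 0, 0],
    [30, 18, 30, 0, 0, 0, 0],
    [30, 18, 30, 0, 0, 0, 0]
  ]
}}

```text
t: 4.83
position: [0.6422, -0.2372, 0.2826]
tool_rot: [-0.001, 0.985, -0.175, 0.004]
contact_force: [1.1, 1.0, -0.6]
gripper_width: 0.0436
```

{"method": "send_rows", "body": {
  "steps": [
    [30, 0, 0, 0, 0, 0, -7],
    [30, 0, 0, 0, 0, 0, -7],
    [30, 0, 0, 0, 0, 0, -7],
    [30, 0, 0, 0, 0, 0, -7],
    [30, 0, 0, 0, 0, 0, -7]
  ]
}}

```text
t: 5.25
position: [0.641, -0.2477, 0.2809]
tool_rot: [0.001, 0.991, 0.133, 0.002]
contact_force: [0.3, -0.5, -1.5]
gripper_width: 0.044
```

```bash
python3 - <<'E'
from h import *
go(.640,-.258,.020,15)
E
```

```text
yaw now 15.3 pos [ 0.641  -0.2477  0.2809] shift [ -4.5   9.3 260.9] turn [ 0.1 -0.2  0.3] w 44.0 F [ 0.3 -0.5 -1.5] t 5.2
```

{"method": "send_rows", "body": {
  "steps": [
    [30, -4, 9, 0, 0, 0, 0],
    [30, 0, 0, 35, 0, 0, 0],
    [30, 0, 0, 35, 0, 0, 0],
    [30, 0, 0, 35, 0, 0, 0],
    [30, 0, 0, 35, 0, 0, 0]
  ]
}}

```text
t: 5.67
position: [0.6457, -0.2625, 0.1493]
tool_rot: [0.004, 0.992, 0.129, 0.011]
contact_force: [1.0, 1.1, -1.4]
gripper_width: 0.0443
```

{"method": "send_rows", "body": {
  "steps": [
    [30, 0, 0, 30, 0, 0, 0],
    [30, 0, 0, 25, 0, 0, 0],
    [30, 0, 0, 15, 0, 0, 0],
    [30, 0, 0, 5, 0, 0, 0],
    [30, 0, 0, 0, 0, 0, 0]
  ]
}}

```text
t: 6.08
position: [0.6414, -0.2646, 0.0624]
tool_rot: [0.002, 0.993, 0.12, 0.004]
contact_force: [-0.5, 0.3, -1.0]
gripper_width: 0.0437
```

```bash
python3 - <<'E'
from h import *
go(.640,-.258,.020,15)
E
```

```text
yaw now 13.7 pos [ 0.6414 -0.2646  0.0624] shift [-0.1 -7.  42.4] turn [ 0.3 -0.5 -1.3] w 43.7 F [-0.5  0.3 -1. ] t 6.1
```

{"method": "send_rows", "body": {
  "steps": [
    [30, 0, -6, 15, 0, 0, -1],
    [30, 0, 0, 14, 0, 0, 0],
    [30, 0, 0, 8, 0, 0, 0],
    [30, 0, 0, 0, 0, 0, 0],
    [30, 0, 0, 0, 0, 0, 0]
  ]
}}

```text
t: 6.5
position: [0.6436, -0.2611, 0.0287]
tool_rot: [0.004, 0.992, 0.125, 0.007]
contact_force: [-0.3, -0.8, -1.1]
gripper_width: 0.0441
```

{"method": "send_rows", "body": {
  "steps": [
    [30, 0, 0, 2, 0, 0, 0],
    [30, 0, 0, 2, 0, 0, 0],
    [30, 0, 0, 0, 0, 0, 0],
    [30, 0, 0, 0, 0, 0, 0],
    [30, 0, 0, 0, 0, 0, 0]
  ]
}}

```text
t: 6.92
position: [0.6458, -0.262, 0.0278]
tool_rot: [0.005, 0.992, 0.125, 0.009]
contact_force: [-0.6, -0.2, -0.6]
gripper_width: 0.0439
```

{"method": "send_rows", "body": {
  "steps": [
    [30, 0, 0, 4, 0, 0, 0],
    [30, 0, 0, 4, 0, 0, 0],
    [30, 0, 0, 3, 0, 0, 0],
    [30, 0, 0, 2, 0, 0, 0],
    [30, 0, 0, 0, 0, 0, 0]
  ]
}}

```text
t: 7.33
position: [0.6475, -0.2623, 0.0194]
tool_rot: [0.006, 0.992, 0.126, 0.011]
contact_force: [0.4, 0.4, -1.7]
gripper_width: 0.0442
```

{"method": "send_rows", "body": {
  "steps": [
    [30, 0, 0, 2, 0, -0.6, 0],
    [30, 0, 0, 2, 0, -0.6, 0],
    [87, 0, 0, 0, 0, 0, 0],
    [87, 0, 0, 0, 0, 0, 0],
    [87, 0, 0, 0, 0, 0, 0]
  ]
}}

```text
t: 7.75
position: [0.6489, -0.2628, 0.0188]
tool_rot: [0.008, 0.992, 0.126, 0.001]
contact_force: [0.4, -0.6, -0.5]
gripper_width: 0.0587
```

{"method": "send_rows", "body": {
  "steps": [
    [87, 0, 0, 0, 0, 0, 0],
    [87, 0, 0, 0, 0, 0, 0],
    [87, 0, 0, 0, 0, 0, 0],
    [87, 0, 0, 0, 0, 0, 0],
    [87, 0, 0, 0, 0, 0, 0]
  ]
}}

```text
t: 8.17
position: [0.6482, -0.2627, 0.0166]
tool_rot: [0.008, 0.992, 0.126, 0.0]
contact_force: [0.7, 0.1, -0.4]
gripper_width: 0.0862
```

```bash
python3 - <<'E'
from h import *
go(.640,-.258,.150,15)
E
```

```text
yaw now 14.5 pos [ 0.6482 -0.2627  0.0166] shift [  -7.    -4.5 -133.5] turn [ 0.9  0.1 -0.5] w 86.2 F [ 0.7  0.1 -0.4] t 8.2
```

{"method": "send_rows", "body": {
  "steps": [
    [87, 0, 0, -15, 0.5, 0, 0],
    [87, 0, 0, -30, 0.4, 0, 0],
    [87, 0, 0, -40, 0, 0, 0],
    [87, 0, 0, -40, 0, 0, 0],
    [87, 0, 0, 0, 0, 0, 0]
  ]
}}

```text
t: 8.58
position: [0.6458, -0.2623, 0.1418]
tool_rot: [-0.001, 0.992, 0.126, -0.006]
contact_force: [1.9, -0.7, 1.1]
gripper_width: 0.0869
```

```bash
python3 - <<'E'
from h import *
go(.5534,-.124,.14,-28)
E
```

```text
yaw now 14.5 pos [ 0.6458 -0.2623  0.1418] shift [ -54.8 -157.     3.1] turn [ 0.   0.7 42.5] w 86.9 F [ 1.9 -0.7  1.1] t 8.6
```

Open to 60 mm here, since a narrower opening grips sooner.

{"method": "send_rows", "body": {
  "steps": [
    [60, -11, -31, 0, 0, 0, 0],
    [60, -11, -31, 0, 0, 0, 0],
    [60, -11, -31, 0, 0, 0, 0],
    [60, -11, -31, 0, 0, 0, 0],
    [60, -6, -20, 0, 0, 0, 0]
  ]
}}

```text
t: 9.0
position: [0.5618, -0.1356, 0.1443]
tool_rot: [-0.0, 0.992, 0.123, -0.002]
contact_force: [-0.3, 0.9, -0.7]
gripper_width: 0.0617
```

{"method": "send_rows", "body": {
  "steps": [
    [60, 0, 0, 0, 0, 0, 7],
    [60, 0, 0, 0, 0, 0, 7],
    [60, 0, 0, 0, 0, 0, 7],
    [60, 0, 0, 0, 0, 0, 7],
    [60, 0, 0, 0, 0, 0, 7]
  ]
}}

```text
t: 9.42
position: [0.5589, -0.1305, 0.1459]
tool_rot: [-0.001, 0.982, -0.187, -0.0]
contact_force: [-0.8, -0.9, -1.0]
gripper_width: 0.0601
```

```bash
python3 - <<'E'
from h import *
B=(.4,.75,-.2,.1)
L,o=locks("wrist",box=B); cv2.imwrite("pics/w2.png",o[:,:,::-1])
for l in L: print(*l)
go(.5534,-.124,.012,-28)
c=cam("top")
for l in locks("top",im=c)[0]: print(*l)
E
```

```text
red [ 0.4475 -0.1125] band 43x19 a39 A671 shk yaw 154 d3mm
red [ 0.5555 -0.124 ] band 39x19 a27 A667 shk yaw -27 d22mm
red [ 0.6862 -0.0075] band 48x19 a18 A802 shk yaw -17 d21mm
green [ 0.6088 -0.0148] band 44x22 a37 A758 shk yaw -40 d24mm
green [ 0.6554 -0.1193] band 40x19 a8 A681 shk yaw -10 d20mm
yaw now -22.1 pos [ 0.5589 -0.1306  0.1459] shift [ -7.4  -3.9 133.9] turn [-0.1  0.1  5.9] w 59.9 F [-0.8  0.1 -0.7] t 9.5
red [ 0.4447 -0.114 ] band 43x19 a38 A583 shk yaw -38 d23mm
red [0.4788 0.439 ] band 21x10 a77 A126 shk yaw -39 d3mm
red [ 0.5233 -0.0025] band 17x38 a78 A496 shk yaw 5 d22mm
red [ 0.5539 -0.1242] band 43x19 a27 A663 shk yaw -1 d18mm
red [ 0.823  -0.0244] band 28x68 a20 A1595 shk yaw 160 d31mm
```

View pics/w2.png

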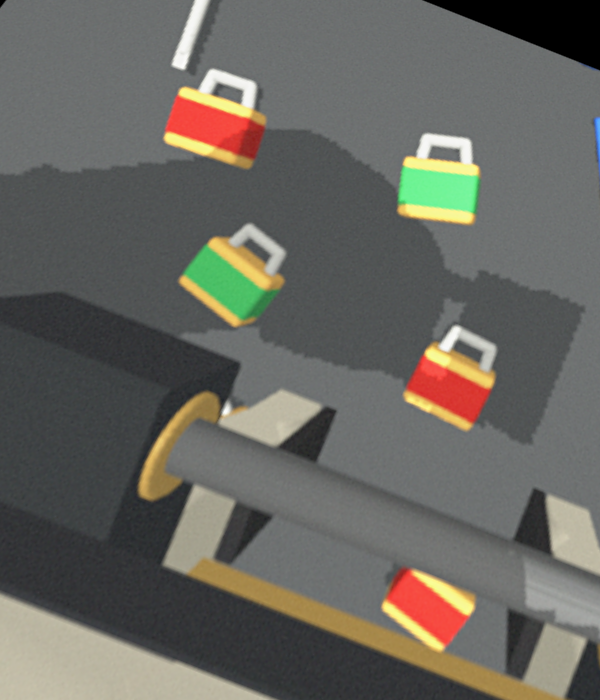

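The wrist orthophoto shows the target red lock at (450,390), all the other locks where they were, and the driver's tip at (180,60). It agrees with the top camera to within 2 mm. I'll go down on it.

{"method": "send_rows", "body": {
  "steps": [
    [60, -7, -4, 0, 0, 0, 6],
    [60, 0, 0, 30, 0, 0, 0],
    [60, 0, 0, 30, 0, 0, 0],
    [60, 0, 0, 25, 0, 0, 0],
    [60, 0, 0, 10, 0, 0, 0]
  ]
}}

```text
t: 9.93
position: [0.5578, -0.1242, 0.0523]
tool_rot: [-0.002, 0.974, -0.226, 0.005]
contact_force: [0.1, -0.2, -0.4]
gripper_width: 0.0602
```

```bash
python3 - <<'E'
from h import *
go(.5545,-.124,.011,-27.5)
E
```

```text
yaw now -26.1 pos [ 0.5578 -0.1242  0.0523] shift [-3.4  1.5 41.2] turn [-0.4 -0.5  1.4] w 60.2 F [ 0.1 -0.2 -0.4] t 9.9
```

{"method": "send_rows", "body": {
  "steps": [
    [60, -3, 1, 15, 0, 0, 1.4],
    [60, 0, 0, 14, 0, 0, 0],
    [60, 0, 0, 8, 0, 0, 0],
    [60, 0, 0, 3, 0, 0, 0],
    [60, 0, 0, 0, 0, 0, 0]
  ]
}}

```text
t: 10.35
position: [0.5535, -0.1241, 0.0084]
tool_rot: [-0.001, 0.974, -0.228, 0.003]
contact_force: [-2.9, 3.5, 8.2]
gripper_width: 0.0602
```

```bash
python3 - <<'E'
from h import *
go(.5545,-.124,.011,-27.5)
E
```

```text
yaw now -26.3 pos [ 0.5535 -0.1241  0.0084] shift [ 0.8 -0.5 -2.6] turn [-0.2 -0.3  1.2] w 60.2 F [-2.9  3.5  8.2] t 10.3
```

{"method": "send_rows", "body": {
  "steps": [
    [60, 0, 0, -3, 0, 0, 1],
    [25, 0, 0, -1, 0, 0, 0],
    [25, 0, 0, 0, 0, 0, 0],
    [25, 0, 0, 0, 0, 0, 0],
    [25, 0, 0, 0, 0, 0, 0]
  ],
  "newtons": 35
}}

```text
t: 10.77
position: [0.5554, -0.1241, 0.0148]
tool_rot: [-0.002, 0.973, -0.233, 0.005]
contact_force: [-0.2, -0.4, 0.4]
gripper_width: 0.0391
```

{"method": "send_rows", "body": {
  "steps": [
    [25, 0, 0, 0, 0, 0, 0],
    [25, 0, 0, 0, 0, 0, 0],
    [25, 0, 0, 0, 0, 0, 0],
    [25, 0, 0, 0, 0, 0, 0],
    [25, 0, 0, 0, 0, 0, 0]
  ]
}}

```text
t: 11.18
position: [0.5554, -0.1242, 0.0148]
tool_rot: [-0.002, 0.973, -0.232, 0.005]
contact_force: [0.1, -0.1, -0.0]
gripper_width: 0.0374
```

{"method": "send_rows", "body": {
  "steps": [
    [25, 0, 0, -15, 0, 0, 0],
    [25, 0, 0, -35, 0, 0, 0],
    [25, 0, 0, -35, 0, 0, 0],
    [25, 0, 0, -35, 0, 0, 0],
    [25, 0, 0, -35, 0, 0, 0]
  ]
}}

```text
t: 11.6
position: [0.5471, -0.1246, 0.1652]
tool_rot: [0.001, 0.972, -0.233, -0.005]
contact_force: [0.4, 0.2, -1.8]
gripper_width: 0.0373
```

{"method": "send_rows", "body": {
  "steps": [
    [25, 0, 0, -35, 0, 0, 0],
    [25, 0, 0, -35, 0, 0, 0],
    [25, 0, 0, -25, 0, 0, 0],
    [25, 0, 0, 0, 0, 0, 0],
    [25, 0, 0, 0, 0, 0, 0]
  ]
}}

```text
t: 12.02
position: [0.5495, -0.1251, 0.2738]
tool_rot: [-0.001, 0.973, -0.233, 0.001]
contact_force: [-0.9, -0.1, -2.0]
gripper_width: 0.0377
```

```bash
python3 - <<'E'
from h import *
go(.569,.31,.26,13.7)
E
```

```text
yaw now -26.9 pos [ 0.5495 -0.1251  0.2738] shift [-179.6 -396.8   14.1] turn [ -0.1  -0.1 -40.6] w 37.7 F [-0.9 -0.1 -2. ] t 12.0
```

{"method": "send_rows", "body": {
  "steps": [
    [25, -14, -31, 0, 0, 0, 0],
    [25, -14, -31, 0, 0, 0, 0],
    [25, -14, -31, 0, 0, 0, 0],
    [25, -14, -31, 0, 0, 0, 0],
    [25, -14, -31, 0, 0, 0, 0]
  ]
}}

```text
t: 12.43
position: [0.5551, 0.0443, 0.2691]
tool_rot: [0.001, 0.971, -0.238, -0.002]
contact_force: [1.4, -0.7, -1.5]
gripper_width: 0.0373
```

{"method": "send_rows", "body": {
  "steps": [
    [25, -14, -31, 0, 0, 0, 0],
    [25, -14, -31, 0, 0, 0, 0],
    [25, -14, -31, 0, 0, 0, 0],
    [25, -14, -31, 0, 0, 0, 0],
    [25, -14, -31, 0, 0, 0, 0]
  ]
}}

```text
t: 12.85
position: [0.5603, 0.2214, 0.2607]
tool_rot: [0.004, 0.971, -0.238, -0.006]
contact_force: [0.9, -0.4, -1.2]
gripper_width: 0.0379
```

{"method": "send_rows", "body": {
  "steps": [
    [25, -14, -31, 0, 0, 0, -7],
    [25, 0, 0, 0, 0, 0, -7],
    [25, 0, 0, 0, 0, 0, -7],
    [25, 0, 0, 0, 0, 0, -7],
    [25, 0, 0, 0, 0, 0, -7]
  ]
}}

```text
t: 13.27
position: [0.5584, 0.2645, 0.2489]
tool_rot: [0.006, 0.997, 0.071, -0.014]
contact_force: [0.0, -0.8, -0.4]
gripper_width: 0.0378
```

```bash
python3 - <<'E'
from h import *
go(.569,.31,.26,13.7)
E
```

```text
yaw now 8.2 pos [0.5584 0.2645 0.2489] shift [ 16.6 -43.5 -12. ] turn [ 0.5  1.6 -5.5] w 37.8 F [ 0.  -0.8 -0.4] t 13.3
```

{"method": "send_rows", "body": {
  "steps": [
    [25, 8, -22, -6, 0.5, 1.6, -5.5],
    [25, 7, -20, -3, 0, 0, 0],
    [25, 1, -4, 0, 0, 0, 0],
    [25, 0, 0, 0, 0, 0, 0],
    [25, 0, 0, 0, 0, 0, 0]
  ]
}}

```text
t: 13.68
position: [0.5623, 0.3125, 0.2479]
tool_rot: [0.003, 0.992, 0.125, -0.006]
contact_force: [0.2, 0.5, -0.2]
gripper_width: 0.0378
```

```bash
python3 - <<'E'
from h import *
go(.569,.31,.150,13.7)
E
```

```text
yaw now 14.4 pos [0.5623 0.3125 0.2479] shift [ 7.1  3.7 97.8] turn [0.3 0.7 0.7] w 37.8 F [ 0.2  0.5 -0.2] t 13.7
```

{"method": "send_rows", "body": {
  "steps": [
    [25, 5, 3, 10, 0, 0.7, -0.5],
    [25, 2, 1, 10, 0, 0, 0],
    [25, 0, 0, 10, 0, 0, 0],
    [25, 0, 0, 10, 0, 0, 0],
    [25, 0, 0, 5, 0, 0, 0]
  ]
}}

```text
t: 14.1
position: [0.57, 0.3077, 0.1989]
tool_rot: [0.003, 0.992, 0.128, -0.0]
contact_force: [-0.4, 1.6, 3.9]
gripper_width: 0.0373
```

```bash
python3 - <<'E'
from h import *
go(.569,.31,.150,13.7)
E
```

```text
yaw now 14.7 pos [0.57   0.3077 0.1989] shift [-0.3 -2.8 48.9] turn [0.3 0.1 1. ] w 37.3 F [-0.4  1.6  3.9] t 14.1
```

{"method": "send_rows", "body": {
  "steps": [
    [25, 0, -2, 10, 0, 0, 1],
    [25, 0, -1, 10, 0, 0, 0],
    [25, 0, 0, 10, 0, 0, 0],
    [25, 0, 0, 10, 0, 0, 0],
    [25, 0, 0, 5, 0, 0, 0]
  ]
}}

```text
t: 14.52
position: [0.5711, 0.3101, 0.1559]
tool_rot: [0.002, 0.993, 0.119, 0.002]
contact_force: [-4.0, -1.2, 5.0]
gripper_width: 0.0377
```

```bash
python3 - <<'E'
from h import *
go(.569,.31,.150,13.7)
E
```

```text
yaw now 13.6 pos [0.5711 0.3101 0.1559] shift [-2.1 -0.4  5.9] turn [ 0.3 -0.3 -0.1] w 37.7 F [-4.  -1.2  5. ] t 14.5
```

{"method": "send_rows", "body": {
  "steps": [
    [25, -1, 0, 4, 0, 0, 0],
    [25, -1, 0, 4, 0, 0, 0],
    [87, 0, 0, 1, 0, 0, 0],
    [87, 0, 0, 0.5, 0, 0, 0],
    [87, 0, 0, 0.5, 0, 0, 0]
  ]
}}

```text
t: 14.93
position: [0.5673, 0.3078, 0.1447]
tool_rot: [0.003, 0.993, 0.119, 0.001]
contact_force: [-2.0, -1.5, 3.5]
gripper_width: 0.0524
```

{"method": "send_rows", "body": {
  "steps": [
    [87, 0, 0, 0.5, 0, 0, 0],
    [87, 0, 0, 0.5, 0, 0, 0],
    [87, 0, 0, 0.5, 0, 0, 0],
    [87, 0, 0, 0.5, 0, 0, 0],
    [87, 0, 0, 0.5, 0, 0, 0]
  ]
}}

```text
t: 15.35
position: [0.5673, 0.3069, 0.1424]
tool_rot: [0.004, 0.993, 0.119, 0.0]
contact_force: [-2.4, -1.8, 3.9]
gripper_width: 0.0842
```

```bash
python3 - <<'E'
from h import *
go(.569,.31,.150,13.7)
cv2.imwrite("pics/w3.png",np.vstack([cam("wrist")[0][:,:,::-1][0:300],cv2.resize(cam("side")[0][:,:,::-1][180:330,150:470],(640,300))]))
E
```

```text
yaw now 13.6 pos [0.5673 0.3069 0.1424] shift [ 2.4 -2.5 -7.6] turn [ 0.4  0.  -0.1] w 84.2 F [-2.4 -1.8  3.9] t 15.3
```

View pics/w3.png

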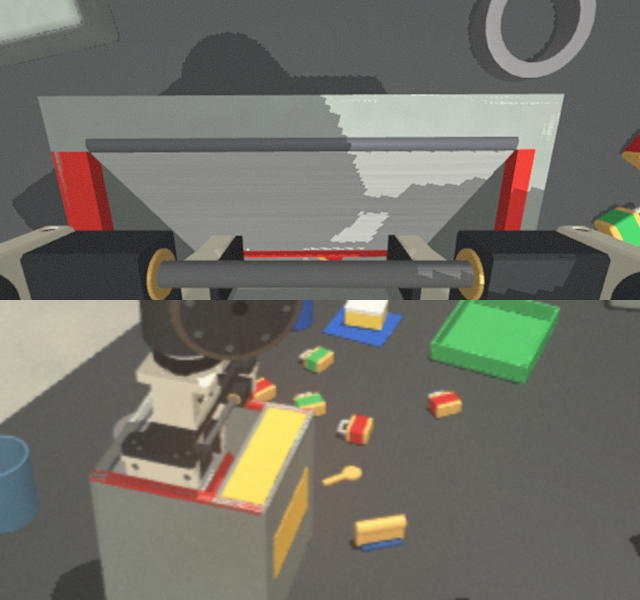

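The wrist view shows the flap held open, with the padlock past its red strip and inside the bin at about (323,260). The side view shows the pin box on the mat at (365,315). I'll withdraw.

{"method": "send_rows", "body": {
  "steps": [
    [87, 0, 0, -10, 0, 0, 0],
    [87, 0, 0, -25, 0, 0, 0],
    [87, 0, 0, -30, 0, 0, 0],
    [87, 0, 0, -30, 0, 0, 0],
    [87, 0, 0, -10, 0, 0, 0]
  ]
}}

```text
t: 15.87
position: [0.5661, 0.3079, 0.2491]
tool_rot: [0.005, 0.993, 0.119, -0.002]
contact_force: [0.9, -0.1, 1.3]
gripper_width: 0.0872
```

```bash
python3 - <<'E'
from h import *
go(.522,-.001,.25,14)
cv2.imwrite("pics/w4.png",cam("wrist")[0][:,:,::-1])
E
```

```text
yaw now 13.6 pos [0.5661 0.3079 0.2491] shift [-115.6  289.8    2.4] turn [ 0.5  0.3 -0.4] w 87.2 F [ 0.9 -0.1  1.3] t 15.9
```

View pics/w4.png

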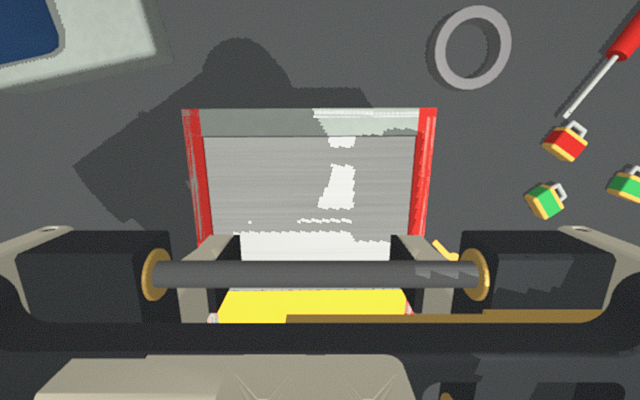

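The flap is shut and empty. Next is the red lock at (0.522, −0.001).

{"method": "send_rows", "body": {
  "steps": [
    [60, -13, 32, 0, 0, 0, 0],
    [60, -13, 32, 0, 0, 0, 0],
    [60, -13, 32, 0, 0, 0, 0],
    [60, -13, 32, 0, 0, 0, 0],
    [60, -13, 32, 0, 0, 0, 0]
  ]
}}

```text
t: 16.33
position: [0.5444, 0.141, 0.2533]
tool_rot: [0.001, 0.992, 0.122, 0.004]
contact_force: [2.0, -0.3, 0.5]
gripper_width: 0.0614
```

{"method": "send_rows", "body": {
  "steps": [
    [60, -13, 32, 0, 0, 0, 0],
    [60, -13, 32, 0, 0, 0, 0],
    [60, -13, 32, 0, 0, 0, 0],
    [60, -10, 26, 20, 0, 0, 0],
    [60, 0, 0, 30, 0, 0, 0]
  ]
}}

```text
t: 16.75
position: [0.5307, 0.0031, 0.2109]
tool_rot: [-0.001, 0.992, 0.122, 0.014]
contact_force: [0.1, 0.8, -1.0]
gripper_width: 0.0599
```

{"method": "send_rows", "body": {
  "steps": [
    [60, 0, 0, 30, 0, 0, 0],
    [60, 0, 0, 20, 0, 0, 0],
    [60, 0, 0, 0, 0, 0, 0],
    [60, 0, 0, 0, 0, 0, 0],
    [60, 0, 0, 0, 0, 0, 0]
  ]
}}

```text
t: 17.17
position: [0.5322, 0.0008, 0.1576]
tool_rot: [-0.001, 0.993, 0.119, 0.015]
contact_force: [-0.2, -0.2, -0.1]
gripper_width: 0.0605
```

```bash
python3 - <<'E'
from h import *
for l in locks("wrist")[0]: print(*l)
go(.522,-.001,.012,14)
E
```

```text
red [ 5.238e-01 -3.000e-04] band 18x39 a76 A632 shk yaw -180 d5mm
red [ 0.6875 -0.003 ] band 39x19 a18 A656 shk yaw -19 d1mm
green [ 0.6093 -0.0115] band 39x19 a38 A669 shk yaw 7 d18mm
green [ 0.6557 -0.1153] band 46x20 a3 A737 shk yaw -62 d2mm
yaw now 13.7 pos [0.5327 0.001  0.1582] shift [-15.4  -0.8 145.7] turn [ 0.1 -1.8 -0.3] w 60.0 F [1.1 0.2 0.3] t 17.2
```

{"method": "send_rows", "body": {
  "steps": [
    [60, -10, 0, 10, 0, -1.8, 0],
    [60, -4, 0, 30, 0, 0, 0],
    [60, 0, 0, 30, 0, 0, 0],
    [60, 0, 0, 25, 0, 0, 0],
    [60, 0, 0, 8, 0, 0, 0]
  ]
}}

```text
t: 17.63
position: [0.5245, 0.0005, 0.0592]
tool_rot: [-0.001, 0.993, 0.121, 0.006]
contact_force: [-0.3, -0.9, -0.1]
gripper_width: 0.0603
```

```bash
python3 - <<'E'
from h import *
go(.523,-.0005,.013,14)
E
```

```text
yaw now 13.9 pos [5.245e-01 5.000e-04 5.920e-02] shift [-2.2  0.6 46.2] turn [ 0.  -0.7 -0.1] w 60.3 F [-0.3 -0.9 -0.1] t 17.6
```

{"method": "send_rows", "body": {
  "steps": [
    [60, -2, 0, 15, 0, -0.7, 0],
    [60, 0, 0, 15, 0, 0, 0],
    [60, 0, 0, 9, 0, 0, 0],
    [60, 0, 0, 2, 0, 0, 0],
    [25, 0, 0, 0, 0, 0, 0]
  ]
}}

```text
t: 18.05
position: [0.5236, 0.0011, 0.0176]
tool_rot: [0.001, 0.992, 0.122, -0.002]
contact_force: [-0.3, -0.8, -0.2]
gripper_width: 0.0569
```

{"method": "send_rows", "body": {
  "steps": [
    [25, 0, 0, 0, 0, 0, 0],
    [25, 0, 0, 0, 0, 0, 0],
    [25, 0, 0, 0, 0, 0, 0],
    [25, 0, 0, 0, 0, 0, 0],
    [25, 0, 0, 0, 0, 0, 0]
  ]
}}

```text
t: 18.47
position: [0.5258, 0.002, 0.0213]
tool_rot: [0.0, 0.992, 0.123, 0.001]
contact_force: [1.0, -0.1, -1.1]
gripper_width: 0.0374
```

{"method": "send_rows", "body": {
  "steps": [
    [25, 0, 0, 0, 0, 0, 0],
    [25, 0, 0, 0, 0, 0, 0],
    [25, 0, 0, -15, 0, 0, 0],
    [25, 0, 0, -35, 0, 0, 0],
    [25, 0, 0, -35, 0, 0, 0]
  ]
}}

```text
t: 18.88
position: [0.5205, 0.0004, 0.1021]
tool_rot: [0.001, 0.993, 0.122, -0.006]
contact_force: [2.1, 0.6, -1.1]
gripper_width: 0.0377
```

{"method": "send_rows", "body": {
  "steps": [
    [25, 0, 0, -35, 0, 0, 0],
    [25, 0, 0, -35, 0, 0, 0],
    [25, 0, 0, -35, 0, 0, 0],
    [25, 0, 0, -35, 0, 0, 0],
    [25, 0, 0, -20, 0, 0, 0]
  ]
}}

```text
t: 19.3
position: [0.5206, 0.0001, 0.272]
tool_rot: [0.001, 0.993, 0.122, -0.006]
contact_force: [0.0, 0.7, -0.0]
gripper_width: 0.0374
```

```bash
python3 - <<'E'
from h import *
go(.569,.31,.26,13.7)
E
```

```text
yaw now 14.0 pos [5.206e-01 1.000e-04 2.720e-01] shift [ 122.  -289.    10.2] turn [0.1 0.7 0.3] w 37.4 F [ 0.   0.7 -0. ] t 19.3
```

{"method": "send_rows", "body": {
  "steps": [
    [25, 13.5, -32, 0, 0, 0.7, 0],
    [25, 13.5, -32, 0, 0, 0, 0],
    [25, 13.5, -32, 0, 0, 0, 0],
    [25, 13.5, -32, 0, 0, 0, 0],
    [25, 13.5, -32, 0, 0, 0, 0]
  ]
}}

```text
t: 19.72
position: [0.5495, 0.1722, 0.2827]
tool_rot: [-0.002, 0.993, 0.117, 0.007]
contact_force: [1.1, -0.3, -0.6]
gripper_width: 0.0376
```

{"method": "send_rows", "body": {
  "steps": [
    [25, 13.5, -32, 0, 0, 0, 0],
    [25, 13.5, -32, 0, 0, 0, 0],
    [25, 13.5, -32, 0, 0, 0, 0],
    [25, 12, -30, 0, 0, 0, 0],
    [25, 0, 0, 0, 0, 0, 0]
  ]
}}

```text
t: 20.13
position: [0.5704, 0.3186, 0.2824]
tool_rot: [-0.002, 0.993, 0.119, 0.007]
contact_force: [0.0, -0.8, -0.5]
gripper_width: 0.0373
```

```bash
python3 - <<'E'
from h import *
go(.569,.31,.155,13.7)
E
```

```text
yaw now 13.6 pos [0.5704 0.3186 0.2824] shift [ -5.2   8.2 127.4] turn [-0.1 -0.8 -0.1] w 37.3 F [ 0.  -0.8 -0.5] t 20.1
```

{"method": "send_rows", "body": {
  "steps": [
    [25, -4, 8, 10, 0, -0.8, 0],
    [25, 0, 0, 15, 0, 0, 0],
    [25, 0, 0, 15, 0, 0, 0],
    [25, 0, 0, 15, 0, 0, 0],
    [25, 0, 0, 10, 0, 0, 0]
  ]
}}

```text
t: 20.55
position: [0.5671, 0.309, 0.2131]
tool_rot: [-0.001, 0.993, 0.12, -0.002]
contact_force: [0.2, -0.5, -1.2]
gripper_width: 0.0373
```

```bash
python3 - <<'E'
from h import *
go(.569,.31,.155,13.7)
E
```

```text
yaw now 13.8 pos [0.5671 0.309  0.2131] shift [ 2.3 -0.3 58.1] turn [-0.1  0.2  0.1] w 37.3 F [ 0.2 -0.5 -1.2] t 20.6
```

{"method": "send_rows", "body": {
  "steps": [
    [25, 2, 0, 10, 0, 0, 0],
    [25, 0, 0, 12, 0, 0, 0],
    [25, 0, 0, 12, 0, 0, 0],
    [25, 0, 0, 12, 0, 0, 0],
    [25, 0, 0, 10, 0, 0, 0]
  ]
}}

```text
t: 20.97
position: [0.5714, 0.3067, 0.1583]
tool_rot: [-0.002, 0.993, 0.119, 0.001]
contact_force: [-3.0, 0.2, 5.8]
gripper_width: 0.0374
```

```bash
python3 - <<'E'
from h import *
go(.569,.31,.148,13.7)
E
```

```text
yaw now 13.7 pos [0.5714 0.3067 0.1583] shift [-1.6 -3.7 10.3] turn [-0.2 -0.1  0. ] w 37.4 F [-3.   0.2  5.8] t 21.0
```

{"method": "send_rows", "body": {
  "steps": [
    [25, -1, -2, 4, 0, 0, 0],
    [25, -1, -1, 4, 0, 0, 0],
    [87, 0, 0, 1, 0, 0, 0],
    [87, 0, 0, 0, 0, 0, 0],
    [87, 0, 0, 0, 0, 0, 0]
  ]
}}

```text
t: 21.38
position: [0.5673, 0.3061, 0.1483]
tool_rot: [-0.001, 0.993, 0.118, -0.001]
contact_force: [-3.9, -0.8, 2.7]
gripper_width: 0.0522
```

{"method": "send_rows", "body": {
  "steps": [
    [87, 0, 0, 0.5, 0, 0, 0],
    [87, 0, 0, 0, 0, 0, 0],
    [87, 0, 0, 0.5, 0, 0, 0],
    [87, 0, 0, 0, 0, 0, 0],
    [87, 0, 0, 0, 0, 0, 0]
  ]
}}

```text
t: 21.8
position: [0.5676, 0.3063, 0.1486]
tool_rot: [-0.001, 0.993, 0.119, -0.0]
contact_force: [-2.9, -0.8, 3.0]
gripper_width: 0.0841
```

{"method": "send_rows", "body": {
  "steps": [
    [87, 0, 0, 0.5, 0, 0, 0],
    [87, 0, 0, 0, 0, 0, 0],
    [87, 0, 0, 0, 0, 0, 0],
    [87, 0, 0, 0, 0, 0, 0],
    [87, 0, 0, 0, 0, 0, 0]
  ]
}}

```text
t: 22.22
position: [0.5677, 0.3065, 0.1483]
tool_rot: [-0.001, 0.993, 0.119, 0.0]
contact_force: [-2.5, -0.9, 3.4]
gripper_width: 0.0868
```

```bash
python3 - <<'E'
from h import *
go(.569,.31,.150,13.7)
cv2.imwrite("pics/w5.png",cam("wrist")[0][60:300,:,::-1])
E
```

```text
yaw now 13.6 pos [0.5677 0.3065 0.1483] shift [ 2.1 -3.1 -1.7] turn [-0.2 -0.  -0.1] w 86.8 F [-2.5 -0.9  3.4] t 22.2
```

View pics/w5.png

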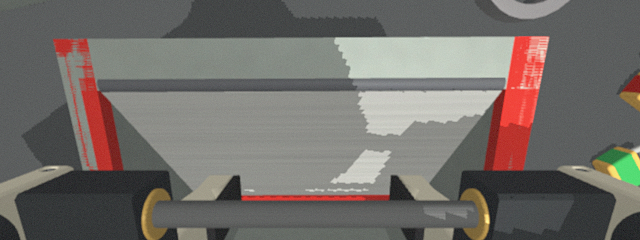

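The open flap is empty again, so the padlock is in. I'll lift and go for the red lock at (0.686, −0.0035).

{"method": "send_rows", "body": {
  "steps": [
    [87, 0, 0, -10, 0, 0, 0],
    [87, 0, 0, -25, 0, 0, 0],
    [87, 0, 0, -30, 0, 0, 0],
    [87, 0, 0, -25, 0, 0, 0],
    [87, 0, 0, -10, 0, 0, 0]
  ]
}}

```text
t: 22.68
position: [0.567, 0.3053, 0.2496]
tool_rot: [0.0, 0.993, 0.118, -0.003]
contact_force: [0.6, 0.1, 1.2]
gripper_width: 0.0874
```

```bash
python3 - <<'E'
from h import *
go(.675,-.0035,.25,-17)
for l in locks("top")[0]: print(*l)
E
```

```text
yaw now 13.6 pos [0.567  0.3053 0.2496] shift [ 32.4 325.6  -0.5] turn [ 0.1  0.3 30.6] w 87.4 F [0.6 0.1 1.2] t 22.7
red [ 0.4446 -0.1139] band 43x19 a38 A569 shk yaw -39 d22mm
red [0.4784 0.4393] band 22x11 a79 A130 shk yaw -45 d4mm
red [ 0.6856 -0.0039] band 43x19 a20 A560 shk yaw -17 d21mm
red [ 0.8229 -0.0244] band 28x68 a20 A1594 shk yaw 160 d31mm
green [ 0.6069 -0.0123] band 42x18 a40 A511 shk yaw -41 d22mm
green [ 0.6531 -0.1184] band 41x17 a7 A484 shk yaw -10 d21mm
```

{"method": "send_rows", "body": {
  "steps": [
    [56, 3.3, 34, 0, 0, 0, 0],
    [56, 3.3, 34, 0, 0, 0, 0],
    [56, 3.3, 34, 0, 0, 0, 0],
    [56, 3.3, 34, 0, 0, 0, 0],
    [56, 3.3, 34, 0, 0, 0, 0]
  ]
}}

```text
t: 23.15
position: [0.6265, 0.1473, 0.2526]
tool_rot: [-0.003, 0.992, 0.123, 0.002]
contact_force: [1.0, -1.0, -0.2]
gripper_width: 0.0595
```

{"method": "send_rows", "body": {
  "steps": [
    [56, 3.3, 34, 0, 0, 0, 0],
    [56, 3.3, 34, 0, 0, 0, 0],
    [56, 3.3, 34, 0, 0, 0, 0],
    [56, 3.3, 32, 0, 0, 0, 0],
    [56, 0, 0, 0, 0, 0, 7]
  ]
}}

```text
t: 23.57
position: [0.6762, 0.0094, 0.2507]
tool_rot: [-0.003, 0.998, 0.063, 0.003]
contact_force: [-0.5, 0.3, 0.9]
gripper_width: 0.0562
```

{"method": "send_rows", "body": {
  "steps": [
    [56, 0, 0, 20, 0, 0, 7],
    [56, 0, 0, 25, 0, 0, 7],
    [56, 0, 0, 20, 0, 0, 7],
    [56, 0, 0, 15, 0, 0, 3],
    [56, 0, 0, 0, 0, 0, 0]
  ]
}}

```text
t: 23.98
position: [0.6802, 0.005, 0.1675]
tool_rot: [-0.004, 0.987, -0.158, 0.005]
contact_force: [-0.9, 0.2, -0.0]
gripper_width: 0.0563
```

```bash
python3 - <<'E'
from h import *
for l in locks("wrist")[0]: print(*l)
go(.6865,-.0035,.06,-17)
E
```

```text
red [ 0.688 -0.003] band 39x19 a18 A665 shk yaw 57 d5mm
red [ 0.8252 -0.0238] band 26x62 a20 A1352 shk yaw 179 d3mm
green [ 0.53   -0.3005] band 21x24 a90 A260 shk yaw 107 d11mm
green [ 0.6123 -0.0101] band 40x22 a40 A607 shk yaw 55 d5mm
green [ 0.6572 -0.1161] band 43x21 a7 A693 shk yaw -143 d3mm
yaw now -18.0 pos [0.6808 0.005  0.1691] shift [  6.9   7.5 109.1] turn [-0.6 -0.6 -1. ] w 55.9 F [-0.1  0.8 -0.4] t 24.0
```

{"method": "send_rows", "body": {
  "steps": [
    [56, 4, 4, 15, -0.6, -0.6, -1],
    [56, 3, 4, 25, 0, 0, 0],
    [56, 0, 0, 30, 0, 0, 0],
    [56, 0, 0, 25, 0, 0, 0],
    [56, 0, 0, 10, 0, 0, 0]
  ]
}}

```text
t: 24.45
position: [0.6939, -0.0038, 0.0717]
tool_rot: [-0.002, 0.99, -0.139, 0.009]
contact_force: [-0.3, 0.1, -0.1]
gripper_width: 0.0556
```

```bash
python3 - <<'E'
from h import *
go(.6867,-.0035,.011,-17)
E
```

```text
yaw now -16.0 pos [ 0.6939 -0.0038  0.0717] shift [-8.   2.1 60.5] turn [-0.4 -0.9  1. ] w 55.6 F [-0.3  0.1 -0.1] t 24.4
```

{"method": "send_rows", "body": {
  "steps": [
    [56, -6, 2, 15, 0, -0.9, 1],
    [56, -1, 0, 20, 0, 0, 0],
    [56, 0, 0, 14, 0, 0, 0],
    [56, 0, 0, 7, 0, 0, 0],
    [56, 0, 0, 2, 0, 0, 0]
  ]
}}

```text
t: 24.87
position: [0.6892, -0.0026, 0.0136]
tool_rot: [-0.004, 0.989, -0.146, 0.002]
contact_force: [-0.6, -0.6, -0.2]
gripper_width: 0.0561
```

```bash
python3 - <<'E'
from h import *
go(.6867,-.0035,.011,-17)
E
```

```text
yaw now -16.8 pos [ 0.6892 -0.0026  0.0136] shift [-2.2  1.6  2.6] turn [-0.5 -0.1  0.2] w 56.1 F [-0.6 -0.6 -0.2] t 24.9
```

{"method": "send_rows", "body": {
  "steps": [
    [25, -2, 1, 3, 0, 0, 0],
    [25, 0, 0, 1, 0, 0, 0],
    [25, 0, 0, 0, 0, 0, 0],
    [25, 0, 0, 0, 0, 0, 0],
    [25, 0, 0, 0, 0, 0, 0]
  ]
}}

```text
t: 25.28
position: [0.6887, -0.0026, 0.0123]
tool_rot: [-0.004, 0.989, -0.145, 0.004]
contact_force: [-0.3, -0.9, -1.5]
gripper_width: 0.0379
```

{"method": "send_rows", "body": {
  "steps": [
    [25, 0, 0, 0, 0, 0, 0],
    [25, 0, 0, 0, 0, 0, 0],
    [25, 0, 0, -15, 0, 0, 0],
    [25, 0, 0, -35, 0, 0, 0],
    [25, 0, 0, -35, 0, 0, 0]
  ]
}}

```text
t: 25.7
position: [0.6828, -0.004, 0.0916]
tool_rot: [-0.002, 0.989, -0.146, -0.003]
contact_force: [1.7, -0.0, -0.3]
gripper_width: 0.0377
```

{"method": "send_rows", "body": {
  "steps": [
    [25, 0, 0, -35, 0, 0, 0],
    [25, 0, 0, -35, 0, 0, 0],
    [25, 0, 0, -35, 0, 0, 0],
    [25, 0, 0, -35, 0, 0, 0],
    [25, 0, 0, -25, 0, 0, 0]
  ]
}}

```text
t: 26.12
position: [0.6821, -0.0055, 0.2661]
tool_rot: [-0.002, 0.989, -0.146, -0.003]
contact_force: [1.1, -0.4, -1.2]
gripper_width: 0.038
```

```bash
python3 - <<'E'
from h import *
go(.569,.31,.27,13.7)
E
```

```text
yaw now -16.8 pos [ 0.6821 -0.0055  0.2661] shift [-199.5 -269.3   -1.5] turn [ -0.3   0.4 -30.5] w 38.0 F [ 1.1 -0.4 -1.2] t 26.1
```

{"method": "send_rows", "body": {
  "steps": [
    [25, -21, -28.5, 0, 0, 0, 0],
    [25, -21, -28.5, 0, 0, 0, 0],
    [25, -21, -28.5, 0, 0, 0, 0],
    [25, -21, -28.5, 0, 0, 0, 0],
    [25, -21, -28.5, 0, 0, 0, 0]
  ]
}}

```text
t: 26.53
position: [0.6259, 0.16, 0.2789]
tool_rot: [-0.005, 0.988, -0.151, 0.005]
contact_force: [1.0, 0.3, -1.3]
gripper_width: 0.0378
```

{"method": "send_rows", "body": {
  "steps": [
    [25, -21, -28.5, 0, 0, 0, 0],
    [25, -21, -28.5, 0, 0, 0, 0],
    [25, -21, -28.5, 0, 0, 0, 0],
    [25, -20, -27, -3, 0, 0, 0],
    [25, 0, 0, -3, 0, 0, -7]
  ]
}}

```text
t: 26.95
position: [0.5741, 0.3027, 0.2866]
tool_rot: [-0.006, 0.996, -0.091, 0.005]
contact_force: [1.2, -1.5, -0.9]
gripper_width: 0.0374
```

{"method": "send_rows", "body": {
  "steps": [
    [25, 0, 0, 0, 0, 0, -7],
    [25, 0, 0, 0, 0, 0, -7],
    [25, 0, 0, 0, 0, 0, -7],
    [25, 0, 0, 0, 0, 0, -2.5],
    [25, 0, 0, 0, 0, 0, 0]
  ]
}}

```text
t: 27.37
position: [0.5714, 0.307, 0.2878]
tool_rot: [-0.005, 0.992, 0.125, 0.006]
contact_force: [0.4, -0.5, -0.8]
gripper_width: 0.0375
```

```bash
python3 - <<'E'
from h import *
go(.569,.31,.21,13.7)
E
```

```text
yaw now 14.3 pos [0.5714 0.307  0.2878] shift [-2.7 -2.7 77.8] turn [-0.5 -0.8  0.7] w 37.5 F [ 0.4 -0.5 -0.8] t 27.4
```

{"method": "send_rows", "body": {
  "steps": [
    [25, -3, -2, 10, -0.5, -0.8, 0.7],
    [25, 0, 0, 18, 0, 0, 0],
    [25, 0, 0, 18, 0, 0, 0],
    [25, 0, 0, 15, 0, 0, 0],
    [25, 0, 0, 10, 0, 0, 0]
  ]
}}

```text
t: 27.78
position: [0.5679, 0.309, 0.2155]
tool_rot: [-0.001, 0.994, 0.112, 0.001]
contact_force: [0.3, 0.6, -1.7]
gripper_width: 0.0377
```

```bash
python3 - <<'E'
from h import *
go(.569,.31,.155,13.7)
E
```

```text
yaw now 12.8 pos [0.5679 0.309  0.2155] shift [ 1.2 -0.7 60.5] turn [-0.1 -0.1 -0.9] w 37.7 F [ 0.3  0.6 -1.7] t 27.8
```

{"method": "send_rows", "body": {
  "steps": [
    [25, 1, -1, 10, 0, 0, -0.9],
    [25, 0, -1, 12, 0, 0, 0],
    [25, 0, 0, 12, 0, 0, 0],
    [25, 0, 0, 12, 0, 0, 0],
    [25, 0, 0, 11, 0, 0, 0]
  ]
}}

```text
t: 28.2
position: [0.5711, 0.3124, 0.1583]
tool_rot: [-0.001, 0.993, 0.119, 0.004]
contact_force: [-3.0, -0.2, 7.8]
gripper_width: 0.0373
```

```bash
python3 - <<'E'
from h import *
go(.569,.31,.148,13.7)
E
```

```text
yaw now 13.6 pos [0.5711 0.3124 0.1583] shift [-2.6  1.8 10.3] turn [-0.1 -0.4 -0.1] w 37.3 F [-3.  -0.2  7.8] t 28.2
```

{"method": "send_rows", "body": {
  "steps": [
    [25, -1, 1, 4, 0, 0, 0],
    [25, -1, 1, 4, 0, 0, 0],
    [87, 0, 0, 1, 0, 0, 0],
    [87, 0, 0, 0, 0, 0, 0],
    [87, 0, 0, 0, 0, 0, 0]
  ]
}}

```text
t: 28.62
position: [0.5681, 0.3091, 0.1485]
tool_rot: [0.0, 0.993, 0.118, 0.002]
contact_force: [-3.7, -1.8, 4.4]
gripper_width: 0.0522
```

{"method": "send_rows", "body": {
  "steps": [
    [87, 0, 0, 0.5, 0, 0, 0],
    [87, 0, 0, 0, 0, 0, 0],
    [87, 0, 0, 0.5, 0, 0, 0],
    [87, 0, 0, 0, 0, 0, 0],
    [87, 0, 0, 0, 0, 0, 0]
  ]
}}

```text
t: 29.03
position: [0.5683, 0.3087, 0.1487]
tool_rot: [0.0, 0.993, 0.118, 0.002]
contact_force: [-3.1, -1.6, 3.4]
gripper_width: 0.0841
```

{"method": "send_rows", "body": {
  "steps": [
    [87, 0, 0, 0.5, 0, 0, 0],
    [87, 0, 0, 0, 0, 0, 0],
    [87, 0, 0, 0, 0, 0, 0],
    [87, 0, 0, 0, 0, 0, 0],
    [87, 0, 0, 0, 0, 0, 0]
  ]
}}

```text
t: 29.45
position: [0.5684, 0.3086, 0.1484]
tool_rot: [0.001, 0.993, 0.118, 0.002]
contact_force: [-2.0, -1.9, 4.7]
gripper_width: 0.0869
```

```bash
python3 - <<'E'
from h import *
go(.569,.31,.150,13.7)
a=cam("wrist")[0]; cv2.imwrite("pics/w6.png",a[:,:,::-1])
b=cv2.imread("pics/w5.png")[:,:,::-1]
for i in (a[60:300],b): print((np.ptp(i[95:185,190:420].astype(int),axis=2)>60).sum())
E
```

```text
yaw now 13.6 pos [0.5684 0.3086 0.1484] shift [ 0.9 -1.3 -1.6] turn [ 0.1 -0.3 -0.1] w 86.9 F [-2.  -1.9  4.7] t 29.4
0
0
```

The flap is clear again. I'll lift and go for the last red lock, at (0.4455, −0.1135).

{"method": "send_rows", "body": {
  "steps": [
    [87, 0, 0, -10, 0, 0, 0],
    [87, 0, 0, -25, 0, 0, 0],
    [87, 0, 0, -30, 0, 0, 0],
    [87, 0, 0, -25, 0, 0, 0],
    [87, 0, 0, -10, 0, 0, 0]
  ]
}}

```text
t: 29.92
position: [0.5672, 0.3087, 0.2498]
tool_rot: [0.002, 0.993, 0.118, -0.0]
contact_force: [1.4, 0.6, 0.9]
gripper_width: 0.0868
```

```bash
python3 - <<'E'
from h import *
go(.4455,-.1135,.25,-38)
for l in locks("top")[0]: print(*l)
E
```

```text
yaw now 13.6 pos [0.5672 0.3087 0.2498] shift [-217.2  381.9    1.3] turn [ 0.2 -0.1 51.6] w 86.8 F [1.4 0.6 0.9] t 29.9
red [ 0.4448 -0.1141] band 43x19 a38 A571 shk yaw -40 d21mm
red [0.4782 0.4393] band 22x11 a79 A130 shk yaw -38 d4mm
red [ 0.8229 -0.0244] band 28x68 a20 A1593 shk yaw 160 d31mm
green [ 0.6067 -0.0123] band 42x18 a40 A511 shk yaw -41 d22mm
green [ 0.6532 -0.1184] band 41x17 a7 A483 shk yaw -10 d21mm
```

{"method": "send_rows", "body": {
  "steps": [
    [60, -17, 30, 0, 0, 0, 0],
    [60, -17, 30, 0, 0, 0, 0],
    [60, -17, 30, 0, 0, 0, 0],
    [60, -17, 30, 0, 0, 0, 0],
    [60, -17, 30, 0, 0, 0, 0]
  ]
}}

```text
t: 30.38
position: [0.5225, 0.1458, 0.2504]
tool_rot: [-0.001, 0.993, 0.121, 0.004]
contact_force: [0.4, -0.5, 0.7]
gripper_width: 0.062
```

{"method": "send_rows", "body": {
  "steps": [
    [60, -17, 30, 0, 0, 0, 0],
    [60, -17, 30, 0, 0, 0, 0],
    [60, -17, 30, 0, 0, 0, 0],
    [60, -17, 30, 0, 0, 0, 0],
    [60, -17, 30, 0, 0, 0, 0]
  ]
}}

```text
t: 30.8
position: [0.4741, -0.0264, 0.2493]
tool_rot: [-0.002, 0.993, 0.122, 0.007]
contact_force: [1.0, -0.2, 0.3]
gripper_width: 0.0602
```

{"method": "send_rows", "body": {
  "steps": [
    [60, -17, 30, 0, 0, 0, 0],
    [60, -17, 30, 0, 0, 0, 0],
    [60, -6, 10, 0, 0, 0, 7],
    [60, 0, 0, 0, 0, 0, 7],
    [60, 0, 0, 0, 0, 0, 7]
  ]
}}

```text
t: 31.22
position: [0.4494, -0.1125, 0.2491]
tool_rot: [-0.004, 0.998, -0.065, 0.01]
contact_force: [0.4, 0.3, 0.7]
gripper_width: 0.0602
```

{"method": "send_rows", "body": {
  "steps": [
    [60, 0, 0, 20, 0, 0, 7],
    [60, 0, 0, 20, 0, 0, 7],
    [60, 0, 0, 20, 0, 0, 7],
    [60, 0, 0, 15, 0, 0, 7],
    [60, 0, 0, 0, 0, 0, 2]
  ]
}}

```text
t: 31.63
position: [0.4541, -0.113, 0.1731]
tool_rot: [-0.009, 0.944, -0.329, 0.013]
contact_force: [-1.0, -0.6, -1.2]
gripper_width: 0.0599
```

```bash
python3 - <<'E'
from h import *
for l in locks("wrist")[0]: print(*l)
go(.4458,-.1135,.06,-38.5)
E
```

```text
red [ 0.4464 -0.1138] band 39x19 a38 A673 shk yaw -38 d24mm
green [ 0.6065 -0.0152] band 47x19 a38 A821 shk yaw -39 d21mm
green [ 0.6533 -0.1195] band 41x23 a7 A702 shk yaw -6 d19mm
yaw now -38.4 pos [ 0.4546 -0.113   0.1742] shift [ -8.8   8.8 113.8] turn [-1.5 -1.1  0.1] w 60.5 F [-0.8  0.3  0.9] t 31.7
```

{"method": "send_rows", "body": {
  "steps": [
    [60, -4, 4, 15, -1.5, -1.1, 0],
    [60, -3, 3, 25, 0, 0, 0],
    [60, 0, 0, 30, 0, 0, 0],
    [60, 0, 0, 28, 0, 0, 0],
    [60, 0, 0, 10, 0, 0, 0]
  ]
}}

```text
t: 32.1
position: [0.4521, -0.1136, 0.0675]
tool_rot: [-0.003, 0.946, -0.325, 0.007]
contact_force: [-1.2, -0.1, 0.3]
gripper_width: 0.06
```

```bash
python3 - <<'E'
from h import *
go(.4456,-.1138,.011,-38.5)
E
```

```text
yaw now -37.9 pos [ 0.4521 -0.1136  0.0675] shift [-5.7  4.8 56.4] turn [-0.6 -0.6  0.6] w 60.0 F [-1.2 -0.1  0.3] t 32.1
```

{"method": "send_rows", "body": {
  "steps": [
    [60, -4, 3, 15, -0.6, -0.6, 0.6],
    [60, -2, 1, 18, 0, 0, 0],
    [60, 0, 0, 12, 0, 0, 0],
    [60, 0, 0, 7, 0, 0, 0],
    [60, 0, 0, 2, 0, 0, 0]
  ]
}}

```text
t: 32.52
position: [0.4476, -0.1126, 0.0102]
tool_rot: [-0.0, 0.945, -0.326, 0.001]
contact_force: [0.1, -0.3, 0.4]
gripper_width: 0.0598
```

```bash
python3 - <<'E'
from h import *
go(.4456,-.1138,.011,-38.5)
E
```

```text
yaw now -38.0 pos [ 0.4476 -0.1126  0.0102] shift [-0.8  2.2 -0.8] turn [-0.1 -0.2  0.5] w 59.8 F [ 0.1 -0.3  0.4] t 32.5
```

{"method": "send_rows", "body": {
  "steps": [
    [25, -1, 1, 0, 0, 0, 0],
    [25, 0, 0, 0, 0, 0, 0],
    [25, 0, 0, 0, 0, 0, 0],
    [25, 0, 0, 0, 0, 0, 0],
    [25, 0, 0, 0, 0, 0, 0]
  ]
}}

```text
t: 32.93
position: [0.4485, -0.1125, 0.0124]
tool_rot: [-0.001, 0.946, -0.325, 0.003]
contact_force: [0.5, -0.0, -0.3]
gripper_width: 0.038
```

{"method": "send_rows", "body": {
  "steps": [
    [25, 0, 0, 0, 0, 0, 0],
    [25, 0, 0, 0, 0, 0, 0],
    [25, 0, 0, -15, 0, 0, 0],
    [25, 0, 0, -35, 0, 0, 0],
    [25, 0, 0, -35, 0, 0, 0]
  ]
}}

```text
t: 33.35
position: [0.4432, -0.113, 0.0946]
tool_rot: [0.002, 0.946, -0.325, -0.002]
contact_force: [1.6, 0.3, -2.0]
gripper_width: 0.0376
```

{"method": "send_rows", "body": {
  "steps": [
    [25, 0, 0, -35, 0, 0, 0],
    [25, 0, 0, -35, 0, 0, 0],
    [25, 0, 0, -35, 0, 0, 0],
    [25, 0, 0, -35, 0, 0, 0],
    [25, 0, 0, -25, 0, 0, 0]
  ]
}}

```text
t: 33.77
position: [0.4412, -0.1132, 0.2696]
tool_rot: [0.001, 0.946, -0.325, -0.002]
contact_force: [1.4, 0.3, -1.2]
gripper_width: 0.0378
```

```bash
python3 - <<'E'
from h import *
go(.569,.31,.27,13.7)
E
```

```text
yaw now -38.0 pos [ 0.4412 -0.1132  0.2696] shift [-159.6 -412.2   -1.3] turn [  0.1   0.2 -51.7] w 37.8 F [ 1.4  0.3 -1.2] t 33.8
```

{"method": "send_rows", "body": {
  "steps": [
    [25, -12.7, -32.8, 0, 0, 0, 0],
    [25, -12.7, -32.8, 0, 0, 0, 0],
    [25, -12.7, -32.8, 0, 0, 0, 0],
    [25, -12.7, -32.8, 0, 0, 0, 0],
    [25, -12.7, -32.8, 0, 0, 0, 0]
  ]
}}

```text
t: 34.18
position: [0.4944, 0.0557, 0.281]
tool_rot: [-0.004, 0.944, -0.33, 0.006]
contact_force: [1.3, -1.3, -1.2]
gripper_width: 0.0377
```

{"method": "send_rows", "body": {
  "steps": [
    [25, -12.7, -32.8, -1, 0, 0, 0],
    [25, -12.7, -32.8, -1, 0, 0, 0],
    [25, -12.7, -32.8, -1, 0, 0, 0],
    [25, -12.7, -32.8, -1, 0, 0, 0],
    [25, -12.7, -32.8, -1, 0, 0, 0]
  ]
}}

```text
t: 34.6
position: [0.5462, 0.2321, 0.2885]
tool_rot: [-0.005, 0.944, -0.33, 0.006]
contact_force: [0.5, 0.0, 0.1]
gripper_width: 0.0377
```

{"method": "send_rows", "body": {
  "steps": [
    [25, -12.7, -32.8, -1, 0, 0, 0],
    [25, -12.7, -32.8, -1, 0, 0, 0],
    [25, -5, -13, 0, 0, 0, -7],
    [25, 0, 0, 0, 0, 0, -7],
    [25, 0, 0, 0, 0, 0, -7]
  ]
}}

```text
t: 35.02
position: [0.5718, 0.3242, 0.2878]
tool_rot: [-0.002, 0.989, -0.147, 0.005]
contact_force: [-0.3, 0.4, -0.8]
gripper_width: 0.0375
```

{"method": "send_rows", "body": {
  "steps": [
    [25, 0, 0, 0, 0, 0, -7],
    [25, 0, 0, 0, 0, 0, -7],
    [25, 0, 0, 0, 0, 0, -7],
    [25, 0, 0, 0, 0, 0, -7],
    [25, 0, 0, 0, 0, 0, -2]
  ]
}}

```text
t: 35.43
position: [0.5703, 0.3253, 0.2847]
tool_rot: [0.0, 0.992, 0.122, 0.003]
contact_force: [0.8, -0.3, -0.8]
gripper_width: 0.038
```

```bash
python3 - <<'E'
from h import *
go(.569,.31,.21,13.7)
E
```

```text
yaw now 14.1 pos [0.5703 0.3253 0.2847] shift [-5.5 14.5 74.7] turn [ 0.1 -0.4  0.4] w 38.0 F [ 0.8 -0.3 -0.8] t 35.4
```

{"method": "send_rows", "body": {
  "steps": [
    [25, -4, 14, 10, 0, -0.4, 0.4],
    [25, 0, 0, 18, 0, 0, 0],
    [25, 0, 0, 17, 0, 0, 0],
    [25, 0, 0, 14, 0, 0, 0],
    [25, 0, 0, 9, 0, 0, 0]
  ]
}}

```text
t: 35.85
position: [0.57, 0.3106, 0.2164]
tool_rot: [-0.001, 0.993, 0.121, 0.001]
contact_force: [-0.4, 0.2, -0.6]
gripper_width: 0.038
```

```bash
python3 - <<'E'
from h import *
go(.569,.31,.155,13.7)
E
```

```text
yaw now 13.9 pos [0.57   0.3106 0.2164] shift [-1.2  0.4 61.4] turn [-0.1 -0.1  0.2] w 38.0 F [-0.4  0.2 -0.6] t 35.9
```

{"method": "send_rows", "body": {
  "steps": [
    [25, -1, 0, 11, 0, 0, 0],
    [25, 0, 0, 12, 0, 0, 0],
    [25, 0, 0, 12, 0, 0, 0],
    [25, 0, 0, 12, 0, 0, 0],
    [25, 0, 0, 11, 0, 0, 0]
  ]
}}

```text
t: 36.27
position: [0.5721, 0.3119, 0.1605]
tool_rot: [-0.002, 0.993, 0.122, 0.006]
contact_force: [-2.8, -0.5, 7.8]
gripper_width: 0.0376
```

```bash
python3 - <<'E'
from h import *
go(.569,.31,.148,13.7)
E
```

```text
yaw now 14.0 pos [0.5721 0.3119 0.1605] shift [-3.6  1.1 12.4] turn [-0.2 -0.7  0.3] w 37.6 F [-2.8 -0.5  7.8] t 36.3
```

{"method": "send_rows", "body": {
  "steps": [
    [25, -2, 1, 5, 0, -0.5, 0],
    [25, -1, 0, 5, 0, 0, 0],
    [87, 0, 0, 1, 0, 0, 0],
    [87, 0, 0, 0, 0, 0, 0],
    [87, 0, 0, 0, 0, 0, 0]
  ]
}}

```text
t: 36.68
position: [0.5677, 0.3098, 0.1496]
tool_rot: [-0.001, 0.992, 0.122, -0.0]
contact_force: [-3.4, -0.6, 2.6]
gripper_width: 0.0521
```

{"method": "send_rows", "body": {
  "steps": [
    [87, 0, 0, 0.5, 0, 0, 0],
    [87, 0, 0, 0, 0, 0, 0],
    [87, 0, 0, 0.5, 0, 0, 0],
    [87, 0, 0, 0, 0, 0, 0],
    [87, 0, 0, 0, 0, 0, 0]
  ]
}}

```text
t: 37.1
position: [0.5677, 0.3104, 0.1501]
tool_rot: [-0.002, 0.992, 0.123, 0.0]
contact_force: [-3.6, -0.4, 2.9]
gripper_width: 0.0838
```

{"method": "send_rows", "body": {
  "steps": [
    [87, 0, 0, 0.5, 0, 0, 0],
    [87, 0, 0, 0, 0, 0, 0],
    [87, 0, 0, 0, 0, 0, 0],
    [87, 0, 0, 0, 0, 0, 0],
    [87, 0, 0, 0, 0, 0, 0]
  ]
}}

```text
t: 37.52
position: [0.5679, 0.3108, 0.1497]
tool_rot: [-0.002, 0.992, 0.123, 0.001]
contact_force: [-3.9, 0.7, 3.6]
gripper_width: 0.0872
```

```bash
python3 - <<'E'
from h import *
go(.569,.31,.150,13.7)
a=cam("wrist")[0]; cv2.imwrite("pics/w7.png",a[:,:,::-1])
print((np.ptp(a[155:245,190:420].astype(int),axis=2)>60).sum())
E
```

```text
yaw now 14.1 pos [0.5679 0.3108 0.1497] shift [ 0.9  1.  -0.3] turn [-0.2 -0.1  0.4] w 87.2 F [-3.9  0.7  3.6] t 37.5
0
```

View pics/w7.png

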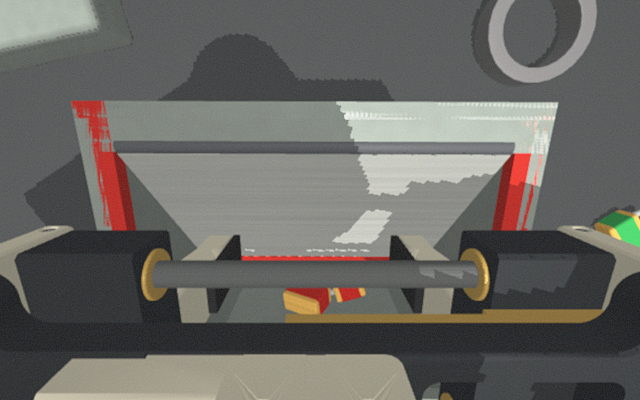

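The wrist view shows the padlocks inside the bin at about (310,298) and the flap clear. All four reds are in. I'll lift and go for green A at (0.607, −0.0125).

{"method": "send_rows", "body": {
  "steps": [
    [87, 0, 0, -10, 0, 0, 0],
    [87, 0, 0, -25, 0, 0, 0],
    [87, 0, 0, -30, 0, 0, 0],
    [87, 0, 0, -25, 0, 0, 0],
    [87, 0, 0, -10, 0, 0, 0]
  ]
}}

```text
t: 37.98
position: [0.567, 0.3082, 0.2508]
tool_rot: [0.001, 0.993, 0.122, -0.003]
contact_force: [0.7, 1.4, 0.3]
gripper_width: 0.0875
```

```bash
python3 - <<'E'
from h import *
go(.607,-.0125,.25,-40)
for l in locks("top")[0]: print(*l)
E
```

```text
yaw now 14.0 pos [0.567  0.3082 0.2508] shift [-39.  320.9   1.5] turn [ 0.2  0.3 54. ] w 87.5 F [0.7 1.4 0.3] t 38.0
red [0.4784 0.4393] band 22x11 a79 A130 shk yaw -41 d4mm
red [ 0.8229 -0.0244] band 28x68 a20 A1593 shk yaw 160 d31mm
green [ 0.6067 -0.0123] band 42x18 a40 A511 shk yaw -41 d22mm
green [ 0.6529 -0.1184] band 41x17 a7 A483 shk yaw -10 d21mm
```

{"method": "send_rows", "body": {
  "steps": [
    [60, -4.2, 35, 0, 0, 0, 0],
    [60, -4.2, 35, 0, 0, 0, 0],
    [60, -4.2, 35, 0, 0, 0, 0],
    [60, -4.2, 35, 0, 0, 0, 0],
    [60, -4.2, 35, 0, 0, 0, 0]
  ]
}}

```text
t: 38.45
position: [0.5922, 0.1349, 0.2528]
tool_rot: [-0.001, 0.992, 0.127, 0.001]
contact_force: [0.9, 0.9, -1.4]
gripper_width: 0.0618
```

{"method": "send_rows", "body": {
  "steps": [
    [60, -4.2, 35, 0, 0, 0, 0],
    [60, -4.2, 35, 0, 0, 0, 0],
    [60, -4.2, 35, 0, 0, 0, 0],
    [60, -4.2, 33, 0, 0, 0, 0],
    [60, 0, 0, 0, 0, 0, 7]
  ]
}}

```text
t: 38.87
position: [0.6114, -0.0153, 0.2519]
tool_rot: [-0.0, 0.998, 0.067, 0.002]
contact_force: [-0.6, 0.8, -1.0]
gripper_width: 0.0601
```

{"method": "send_rows", "body": {
  "steps": [
    [60, 0, 0, 0, 0, 0, 7],
    [60, 0, 0, 0, 0, 0, 7],
    [60, 0, 0, 0, 0, 0, 7],
    [60, 0, 0, 10, 0, 0, 7],
    [60, 0, 0, 20, 0, 0, 7]
  ]
}}

```text
t: 39.28
position: [0.6148, -0.021, 0.2238]
tool_rot: [-0.002, 0.97, -0.245, 0.006]
contact_force: [1.1, -0.9, 0.0]
gripper_width: 0.0602
```

{"method": "send_rows", "body": {
  "steps": [
    [60, 0, 0, 20, 0, 0, 7],
    [60, 0, 0, 20, 0, 0, 5],
    [60, 0, 0, 8, 0, 0, 0],
    [60, 0, 0, 0, 0, 0, 0],
    [60, 0, 0, 0, 0, 0, 0]
  ]
}}

```text
t: 39.7
position: [0.6146, -0.0224, 0.1701]
tool_rot: [-0.001, 0.937, -0.349, 0.004]
contact_force: [-0.2, 0.9, 0.9]
gripper_width: 0.0598
```

```bash
python3 - <<'E'
from h import *
for l in locks("wrist")[0]: print(*l)
go(.607,-.0125,.06,-40)
E
```

```text
red [ 0.8203 -0.024 ] band 27x59 a18 A1340 shk yaw 151 d23mm
green [ 0.6094 -0.0116] band 39x19 a39 A685 shk yaw -39 d25mm
green [ 0.6556 -0.1177] band 40x19 a7 A656 shk yaw -9 d20mm
yaw now -40.9 pos [ 0.6147 -0.0223  0.1703] shift [-13.   -1.8 110.3] turn [-0.3 -0.4 -0.9] w 60.0 F [-0.6 -0.  -0.5] t 39.8
```

Aim for the average of the two cameras, about (0.608, −0.012).

{"method": "send_rows", "body": {
  "steps": [
    [60, -7, -1.5, 15, -0.3, -0.4, -1],
    [60, -4, -1.5, 25, 0, 0, 0],
    [60, 0, 0, 30, 0, 0, 0],
    [60, 0, 0, 28, 0, 0, 0],
    [60, 0, 0, 9, 0, 0, 0]
  ]
}}

```text
t: 40.17
position: [0.6152, -0.0105, 0.0684]
tool_rot: [-0.005, 0.942, -0.335, 0.007]
contact_force: [-0.7, -0.3, 0.1]
gripper_width: 0.0595
```

```bash
python3 - <<'E'
from h import *
go(.608,-.012,.011,-40)
E
```

```text
yaw now -39.1 pos [ 0.6152 -0.0105  0.0684] shift [-5.2  6.5 57.3] turn [-0.8 -0.6  0.9] w 59.5 F [-0.7 -0.3  0.1] t 40.2
```

{"method": "send_rows", "body": {
  "steps": [
    [60, -3.5, 4, 15, -0.8, -0.6, 1],
    [60, -1.5, 2, 18, 0, 0, 0],
    [60, 0, 0, 12, 0, 0, 0],
    [60, 0, 0, 7, 0, 0, 0],
    [60, 0, 0, 3, 0, 0, 0]
  ]
}}

```text
t: 40.58
position: [0.6091, -0.0111, 0.012]
tool_rot: [0.0, 0.94, -0.342, 0.0]
contact_force: [-0.4, 0.0, 0.1]
gripper_width: 0.06
```

{"method": "send_rows", "body": {
  "steps": [
    [25, 0, 0, 1, 0, 0, 0],
    [25, 0, 0, 0, 0, 0, 0],
    [25, 0, 0, 0, 0, 0, 0],
    [25, 0, 0, 0, 0, 0, 0],
    [25, 0, 0, 0, 0, 0, 0]
  ]
}}

```text
t: 41.0
position: [0.6112, -0.0108, 0.0133]
tool_rot: [-0.0, 0.94, -0.342, 0.002]
contact_force: [-0.7, -0.0, 0.0]
gripper_width: 0.0371
```

{"method": "send_rows", "body": {
  "steps": [
    [25, 0, 0, 0, 0, 0, 0],
    [25, 0, 0, 0, 0, 0, 0],
    [25, 0, 0, -15, 0, 0, 0],
    [25, 0, 0, -35, 0, 0, 0],
    [25, 0, 0, -35, 0, 0, 0]
  ]
}}

```text
t: 41.42
position: [0.6058, -0.0118, 0.0936]
tool_rot: [0.003, 0.94, -0.342, -0.004]
contact_force: [0.4, 0.5, -0.3]
gripper_width: 0.0375
```

```bash
python3 - <<'E'
from h import *
go(.478,-.322,.12,3)
E
```

```text
yaw now -40.1 pos [ 0.6058 -0.0118  0.0936] shift [101.6 319.9 -24.2] turn [  0.4   0.5 -43.1] w 37.5 F [ 0.4  0.5 -0.3] t 41.4
```

{"method": "send_rows", "body": {
  "steps": [
    [25, 10.8, 34, -5, 0, 0, 0],
    [25, 10.8, 34, -5, 0, 0, 0],
    [25, 10.8, 34, -4, 0, 0, 0],
    [25, 10.8, 34, -4, 0, 0, 0],
    [25, 10.8, 34, -3, 0, 0, 0]
  ]
}}

```text
t: 41.83
position: [0.5442, -0.1758, 0.1257]
tool_rot: [-0.001, 0.942, -0.337, 0.004]
contact_force: [1.0, -0.4, -0.6]
gripper_width: 0.0373
```

{"method": "send_rows", "body": {
  "steps": [
    [25, 10.8, 34, 0, 0, 0, 0],
    [25, 10.8, 34, 0, 0, 0, 0],
    [25, 10.8, 34, 0, 0, 0, 0],
    [25, 10.5, 33, 0, 0, 0, 0],
    [25, 0, 0, 0, 0, 0, -7]
  ]
}}

```text
t: 42.25
position: [0.4863, -0.3172, 0.1284]
tool_rot: [-0.0, 0.96, -0.281, 0.006]
contact_force: [-0.2, 0.2, -1.2]
gripper_width: 0.0378
```

{"method": "send_rows", "body": {
  "steps": [
    [25, 0, 0, 0, 0, 0, -7],
    [25, 0, 0, 0, 0, 0, -7],
    [25, 0, 0, 0, 0, 0, -7],
    [25, 0, 0, 0, 0, 0, -7],
    [25, 0, 0, 0, 0, 0, -7]
  ]
}}

```text
t: 42.67
position: [0.4831, -0.3212, 0.1289]
tool_rot: [0.001, 1.0, 0.029, 0.006]
contact_force: [-0.3, 0.0, -1.5]
gripper_width: 0.0377
```

```bash
python3 - <<'E'
from h import *
go(.478,-.322,.06,3)
c=cam("top"); o=rect(*c,.02,2000,(.34,.72,-.45,-.18)); cv2.imwrite("pics/tray.png",o[:,:,::-1])
E
```

```text
yaw now 3.3 pos [ 0.4831 -0.3212  0.1289] shift [-5.9  0.4 68.8] turn [ 0.2 -0.7  0.3] w 37.7 F [-0.3  0.  -1.5] t 42.7
```

View pics/tray.png

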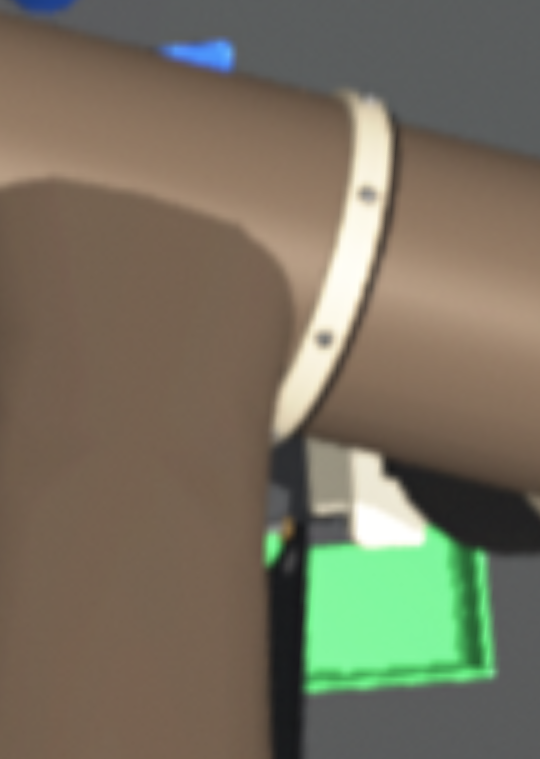

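The arm hides most of the tray. The visible edges put its near side at x≈0.38 and its right side at y≈−0.425, as I measured before. I'll lower the lock.

{"method": "send_rows", "body": {
  "steps": [
    [25, -4, 0, 15, 0, -0.7, 0],
    [25, 0, 0, 20, 0, 0, 0],
    [25, 0, 0, 25, 0, 0, 0],
    [25, 0, 0, 18, 0, 0, 0],
    [25, 0, 0, 8, 0, 0, 0]
  ]
}}

```text
t: 43.13
position: [0.4805, -0.3223, 0.0416]
tool_rot: [0.003, 1.0, 0.025, 0.002]
contact_force: [-0.0, 0.2, -2.1]
gripper_width: 0.0375
```

```bash
python3 - <<'E'
from h import *
go(.478,-.322,.0185,3)
E
```

```text
yaw now 2.9 pos [ 0.4805 -0.3223  0.0416] shift [-2.6 -0.5 23. ] turn [ 0.3 -0.3 -0.1] w 37.5 F [-0.   0.2 -2.1] t 43.1
```

{"method": "send_rows", "body": {
  "steps": [
    [25, -1, 0, 8, 0, 0, 0],
    [25, 0, 0, 8, 0, 0, 0],
    [25, 0, 0, 5, 0, 0, 0],
    [25, 0, 0, 2, 0, 0, 0],
    [25, 0, 0, 0, 0, 0, 0]
  ]
}}

```text
t: 43.55
position: [0.4788, -0.3222, 0.0173]
tool_rot: [0.003, 1.0, 0.022, 0.001]
contact_force: [0.4, 0.5, -0.8]
gripper_width: 0.0376
```

{"method": "send_rows", "body": {
  "steps": [
    [25, 0, 0, 1.5, 0, 0, 0],
    [60, 0, 0, 0, 0, 0, 0],
    [60, 0, 0, 0, 0, 0, 0],
    [60, 0, 0, 0, 0, 0, 0],
    [60, 0, 0, 0, 0, 0, 0]
  ]
}}

```text
t: 43.97
position: [0.4809, -0.3229, 0.0178]
tool_rot: [0.004, 1.0, 0.022, 0.003]
contact_force: [0.3, -0.2, 0.9]
gripper_width: 0.0575
```

{"method": "send_rows", "body": {
  "steps": [
    [60, 0, 0, 0, 0, 0, 0],
    [60, 0, 0, 0, 0, 0, 0],
    [60, 0, 0, -15, 0, 0, 0],
    [60, 0, 0, -30, 0, 0, 0],
    [60, 0, 0, -35, 0, 0, 0]
  ]
}}

```text
t: 44.38
position: [0.4755, -0.3207, 0.0919]
tool_rot: [0.001, 1.0, 0.021, -0.004]
contact_force: [0.8, 0.4, 1.2]
gripper_width: 0.0601
```

```bash
python3 - <<'E'
from h import *
go(.654,-.118,.15,-9)
E
```

```text
yaw now 2.4 pos [ 0.4755 -0.3207  0.0919] shift [ 186.4 -194.9  -59.9] turn [ 0.1  0.4 11.4] w 60.1 F [0.8 0.4 1.2] t 44.4
```

{"method": "send_rows", "body": {
  "steps": [
    [60, 0, 0, -30, 0, 0, 0],
    [60, 23, -24, -20, 0, 0, 0],
    [60, 23, -24, -5, 0, 0, 0],
    [60, 23, -24, 0, 0, 0, 0],
    [60, 23, -24, 0, 0, 0, 0]
  ]
}}

```text
t: 44.8
position: [0.5657, -0.2229, 0.1582]
tool_rot: [0.003, 1.0, 0.017, 0.002]
contact_force: [0.7, 0.3, -0.3]
gripper_width: 0.0601
```

{"method": "send_rows", "body": {
  "steps": [
    [60, 23, -24, 0, 0, 0, 0],
    [60, 23, -24, 0, 0, 0, 0],
    [60, 23, -24, 0, 0, 0, 0],
    [60, 15, -20, 0, 0, 0, 6],
    [60, 0, 0, 0, 0, 0, 5]
  ]
}}

```text
t: 45.22
position: [0.6538, -0.1189, 0.1591]
tool_rot: [0.002, 0.997, -0.079, 0.004]
contact_force: [-0.4, -1.3, 0.9]
gripper_width: 0.0601
```

{"method": "send_rows", "body": {
  "steps": [
    [60, 0, 0, 0, 0, 0, 0],
    [60, 0, 0, 0, 0, 0, 0],
    [60, 0, 0, 0, 0, 0, 0],
    [60, 0, 0, 0, 0, 0, 0],
    [60, 0, 0, 0, 0, 0, 0]
  ]
}}

```text
t: 45.63
position: [0.6531, -0.1184, 0.1578]
tool_rot: [0.002, 0.997, -0.076, 0.003]
contact_force: [-0.1, -1.0, -1.0]
gripper_width: 0.06
```

```bash
python3 - <<'E'
from h import *
for n in("wrist","top"):
  for l in locks(n)[0]: print(n,*l)
go(.654,-.118,.06,-9)
E
```

```text
wrist red [ 0.8212 -0.0247] band 28x54 a20 A1324 shk yaw 165 d18mm
wrist green [ 0.6556 -0.1185] band 39x18 a7 A669 shk yaw 23 d2mm
top red [0.4788 0.439 ] band 21x10 a77 A130 shk yaw -32 d3mm
top green [ 0.6535 -0.1186] band 41x17 a7 A624 shk yaw -36 d21mm
yaw now -8.8 pos [ 0.6531 -0.1184  0.1579] shift [ 0.2 -0.9 97.9] turn [ 0.2 -0.3  0.2] w 60.0 F [ 0.2  0.5 -0.6] t 45.7
```

{"method": "send_rows", "body": {
  "steps": [
    [60, 0, 0, 20, 0, -0.3, 0],
    [60, 0, 0, 28, 0, 0, 0],
    [60, 0, 0, 28, 0, 0, 0],
    [60, 0, 0, 15, 0, 0, 0],
    [60, 0, 0, 5, 0, 0, 0]
  ]
}}

```text
t: 46.15
position: [0.6556, -0.1215, 0.0638]
tool_rot: [0.002, 0.997, -0.077, 0.005]
contact_force: [-0.2, -0.2, 0.2]
gripper_width: 0.0598
```

```bash
python3 - <<'E'
from h import *
go(.6545,-.1185,.011,-8)
E
```

```text
yaw now -8.8 pos [ 0.6556 -0.1215  0.0638] shift [-2.1 -2.9 52.8] turn [ 0.1 -0.6 -0.8] w 59.8 F [-0.2 -0.2  0.2] t 46.1
```

{"method": "send_rows", "body": {
  "steps": [
    [60, -2, -2, 15, 0, -0.6, -0.8],
    [60, 0, -1, 17, 0, 0, 0],
    [60, 0, 0, 11, 0, 0, 0],
    [60, 0, 0, 6, 0, 0, 0],
    [60, 0, 0, 3, 0, 0, 0]
  ]
}}

```text
t: 46.57
position: [0.6547, -0.1192, 0.0097]
tool_rot: [0.001, 0.998, -0.068, -0.0]
contact_force: [0.1, -1.1, 0.8]
gripper_width: 0.06
```

{"method": "send_rows", "body": {
  "steps": [
    [25, 0, 0, 1, 0, 0, 0],
    [25, 0, 0, 0, 0, 0, 0],
    [25, 0, 0, 0, 0, 0, 0],
    [25, 0, 0, 0, 0, 0, 0],
    [25, 0, 0, 0, 0, 0, 0]
  ]
}}

```text
t: 46.98
position: [0.6563, -0.119, 0.0107]
tool_rot: [0.001, 0.998, -0.068, 0.001]
contact_force: [-0.4, -0.1, -2.6]
gripper_width: 0.0378
```

{"method": "send_rows", "body": {
  "steps": [
    [25, 0, 0, 0, 0, 0, 0],
    [25, 0, 0, 0, 0, 0, 0],
    [25, 0, 0, -15, 0, 0, 0],
    [25, 0, 0, -35, 0, 0, 0],
    [25, 0, 0, -40, 0, 0, 0]
  ]
}}

```text
t: 47.4
position: [0.6496, -0.119, 0.0936]
tool_rot: [0.002, 0.998, -0.069, -0.007]
contact_force: [1.3, -0.0, -0.7]
gripper_width: 0.0377
```

```bash
python3 - <<'E'
from h import *
go(.413,-.322,.13,3)
E
```

```text
yaw now -7.9 pos [ 0.6496 -0.119   0.0936] shift [-207.   233.7  -32.4] turn [  0.2   0.9 -10.9] w 37.7 F [ 1.3 -0.  -0.7] t 47.4
```

{"method": "send_rows", "body": {
  "steps": [
    [25, 0, 0, -30, 0, 0, 0],
    [25, -22, 25, -10, 0, 0.5, 0],
    [25, -22, 25, 0, 0, 0, 0],
    [25, -22, 25, 0, 0, 0, 0],
    [25, -22, 25, 0, 0, 0, 0]
  ]
}}

```text
t: 47.82
position: [0.5558, -0.2054, 0.1463]
tool_rot: [0.002, 0.998, -0.065, 0.006]
contact_force: [0.1, -0.7, -1.5]
gripper_width: 0.0378
```

{"method": "send_rows", "body": {
  "steps": [
    [25, -22, 25, 0, 0, 0, 0],
    [25, -22, 25, 0, 0, 0, 0],
    [25, -22, 25, 0, 0, 0, 0],
    [25, -22, 25, 0, 0, 0, 0],
    [25, -22, 25, 0, 0, 0, 0]
  ]
}}

```text
t: 48.23
position: [0.4236, -0.3189, 0.1471]
tool_rot: [0.002, 0.998, -0.064, 0.008]
contact_force: [0.2, -1.4, -1.5]
gripper_width: 0.0377
```

{"method": "send_rows", "body": {
  "steps": [
    [25, 0, 0, 0, 0, 0, -6],
    [25, 0, 0, 0, 0, 0, -5],
    [25, 0, 0, 0, 0, 0, 0],
    [25, 0, 0, 0, 0, 0, 0],
    [25, 0, 0, 0, 0, 0, 0]
  ]
}}

```text
t: 48.65
position: [0.4163, -0.3226, 0.148]
tool_rot: [0.003, 1.0, 0.029, 0.007]
contact_force: [0.4, 0.6, -1.8]
gripper_width: 0.0379
```

```bash
python3 - <<'E'
from h import *
go(.413,-.322,.045,3)
for n in("wrist",):
  for l in locks(n)[0]: print(n,*l)
c=cam("wrist"); cv2.imwrite("pics/w8.png",c[0][:,:,::-1])
E
```

```text
yaw now 3.4 pos [ 0.4163 -0.3226  0.148 ] shift [ -4.8  -1.4 102.9] turn [ 0.3 -0.8  0.4] w 37.9 F [ 0.4  0.6 -1.8] t 48.6
wrist green [ 0.3605 -0.3272] band 14x76 a87 A837 shk yaw 4 d24mm
wrist green [ 0.3934 -0.3248] band 10x30 a87 A256 shk yaw 1 d5mm
```

View pics/w8.png

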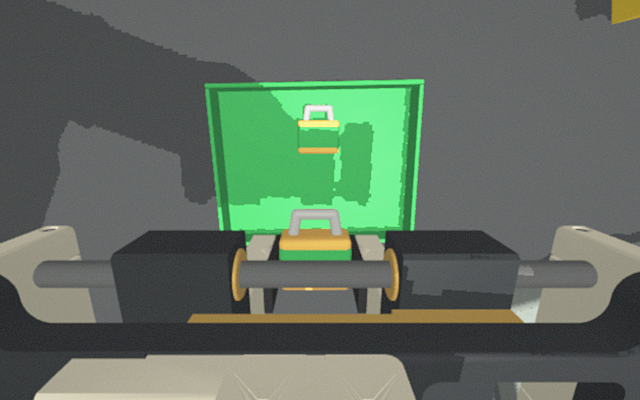

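The first green lock lies in the tray at (318,137), and the second is in the jaws at (315,250). Before lowering I'll check the near wall, seen at v≈238.

```bash
python3 - <<'E'
from h import *
c=cam("wrist")
print(np.round(ray([(317,83),(317,238),(210,85),(423,82),(225,238),(412,238)],.03,*c[1:]),3), np.round(ray([(318,137)],.025,*c[1:]),3))
E
```

```text
[[ 0.524 -0.319  0.03 ]
 [ 0.382 -0.328  0.03 ]
 [ 0.517 -0.227  0.03 ]
 [ 0.53  -0.41   0.03 ]
 [ 0.377 -0.238  0.03 ]
 [ 0.388 -0.421  0.03 ]] [[ 0.479 -0.323  0.025]]
```

{"method": "send_rows", "body": {
  "steps": [
    [25, -1, 0, 20, 0, -0.8, 0],
    [25, 0, 0, 30, 0, 0, 0],
    [25, 0, 0, 30, 0, 0, 0],
    [25, 0, 0, 18, 0, 0, 0],
    [25, 0, 0, 5, 0, 0, 0]
  ]
}}

```text
t: 49.22
position: [0.4214, -0.3231, 0.0447]
tool_rot: [0.005, 1.0, 0.03, 0.004]
contact_force: [-0.3, 0.2, -1.3]
gripper_width: 0.0377
```

```bash
python3 - <<'E'
from h import *
go(.416,-.322,.0165,3)
E
```

```text
yaw now 3.4 pos [ 0.4214 -0.3231  0.0447] shift [-5.6 -1.7 28.1] turn [ 0.6 -0.5  0.4] w 37.7 F [-0.3  0.2 -1.3] t 49.2
```

{"method": "send_rows", "body": {
  "steps": [
    [25, -4, -1, 8, 0.5, -0.5, 0.4],
    [25, -1, 0, 8, 0, 0, 0],
    [25, 0, 0, 7, 0, 0, 0],
    [25, 0, 0, 3, 0, 0, 0],
    [25, 0, 0, 1, 0, 0, 0]
  ]
}}

```text
t: 49.63
position: [0.4176, -0.3223, 0.0162]
tool_rot: [0.0, 1.0, 0.026, -0.001]
contact_force: [-0.3, -0.3, -1.4]
gripper_width: 0.0376
```

{"method": "send_rows", "body": {
  "steps": [
    [25, 0, 0, 1, 0, 0, 0],
    [60, 0, 0, 0, 0, 0, 0],
    [60, 0, 0, 0, 0, 0, 0],
    [60, 0, 0, 0, 0, 0, 0],
    [60, 0, 0, 0, 0, 0, 0]
  ]
}}

```text
t: 50.05
position: [0.4196, -0.3231, 0.0176]
tool_rot: [0.002, 1.0, 0.026, 0.002]
contact_force: [-0.0, 0.0, -0.2]
gripper_width: 0.0577
```

{"method": "send_rows", "body": {
  "steps": [
    [60, 0, 0, 0, 0, 0, 0],
    [60, 0, 0, 0, 0, 0, 0],
    [60, 0, 0, -15, 0, 0, 0],
    [60, 0, 0, -30, 0, 0, 0],
    [60, 0, 0, -40, 0, 0, 0]
  ]
}}

```text
t: 50.47
position: [0.4146, -0.3211, 0.0981]
tool_rot: [-0.001, 1.0, 0.025, -0.005]
contact_force: [2.3, 0.4, -0.5]
gripper_width: 0.0596
```

{"method": "send_rows", "body": {
  "steps": [
    [60, 0, 0, -40, 0, 0, 0],
    [60, 0, 0, -40, 0, 0, 0],
    [60, 0, 0, -30, 0, 0, 0],
    [60, -5, 38, 0, 0, 0, 0],
    [60, -5, 38, 0, 0, 0, 0]
  ]
}}

```text
t: 50.88
position: [0.4125, -0.396, 0.2247]
tool_rot: [0.002, 1.0, 0.03, 0.002]
contact_force: [2.1, 0.9, -1.5]
gripper_width: 0.0597
```

{"method": "send_rows", "body": {
  "steps": [
    [60, -8, 38, 0, 0, 0, 0],
    [60, -8, 38, 0, 0, 0, 0],
    [60, -8, 38, 0, 0, 0, 0],
    [60, -8, 38, 0, 0, 0, 0],
    [60, 0, 0, 0, 0, 0, 0]
  ]
}}

```text
t: 51.3
position: [0.3887, -0.5611, 0.229]
tool_rot: [0.005, 0.999, 0.031, 0.005]
contact_force: [0.1, 0.7, 0.4]
gripper_width: 0.06
```

```bash
python3 - <<'E'
from h import *
go(.4,-.5,.2,3)
cv2.imwrite("pics/top9.png",cam("top")[0][:,:,::-1]); cv2.imwrite("pics/side9.png",cam("side")[0][:,:,::-1])
E
```

```text
yaw now 3.5 pos [ 0.3887 -0.5611  0.229 ] shift [ 14.7 -60.5  28.6] turn [ 0.6 -0.5  0.5] w 60.0 F [0.1 0.7 0.4] t 51.3
```

View pics/top9.png

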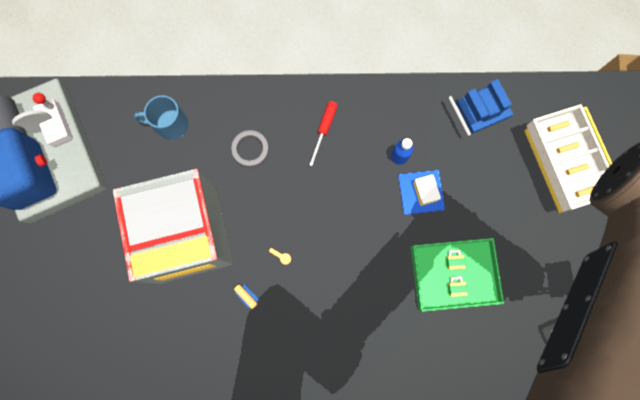

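View pics/side9.png

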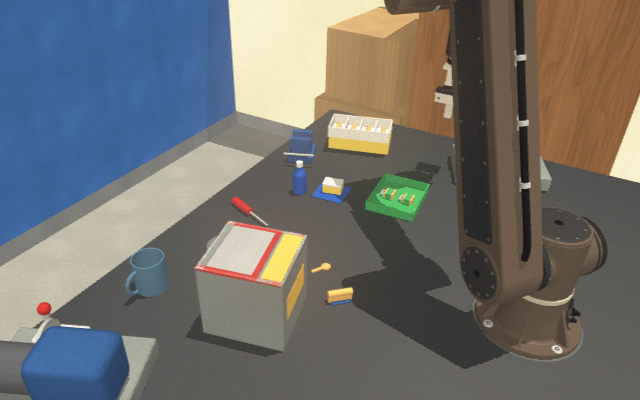

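The final views show the flap shut and empty at (165,225), the pin box on the mat at (428,190), both green locks in the tray at (457,260) and (457,287), and no red lock left on the counter. The key, euro cylinder, tape, driver and bottle look where they started.

```bash
python3 -c "
from station import manip
print(manip.job_done())"
```

```text
the job is handed in; nothing more can be done
None
```

I did the whole job and handed it in at about 51 s of robot time. I moved the pin box to the blue mat first. Then I put all four red-band padlocks through the flap, one at a time, with the fingers holding it open. Last, I laid both green-band padlocks in the green tray.

The final top and side pictures showed:
- **Flap:** shut with nothing on it.
- **Pin box:** standing on the mat.
- **Green padlocks:** both lying flat in the tray.
- **Red padlocks:** none left on the counter.
- **Other things:** the driver, tape, bottle, cylinder and key look unmoved.

No check failed. These points are less certain or disagreed slightly:
- **Red padlocks in the box:** I saw two of them inside it. The other two I infer from the flap being empty while held open after each release and the counter being clear.
- **Camera mismatch:** the wrist camera read padlock positions about 2 mm further out than the top camera, so I aimed between the two.
- **Light touch on the counter:** the fingertips touched it once, with about 8 N.
- **Second padlock's grip:** I held it near its top, but it did not slip.

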